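# Set out a stack of model-railway stock and add the spare bogie

## Robot

A 7-joint arm with a two-finger parallel gripper is mounted at the origin on the work surface. World frame = base frame: x ahead of the robot, y to its left, z up, the work surface at z = 0. Lengths are in m, angles in rad, forces in N, time in s.
With the tool pointing down it reaches from about 0.35 to 0.9 m from the base axis. Payload 8.1 kg.
Tool frame: the origin (TCP) lies between the finger pads; the fingertips stand 14 mm ahead of it and the grasp point (between the pads) lies 5 mm behind it; x points along the fingers, y is the direction in which the jaws open and shut, and the axes are right-handed (so a half turn about x gives the same grasp; the last joint's range is limited). The gripper opens to 92 mm and grips with 3 to 60 N. Pads are 19 mm wide; open, the fingers measure 130 mm over their backs; the gripper's body (75 mm by 190 mm) begins 47 mm behind the grasp point.
Start: joints at [-1.248, 0.434, 0.025, 1.573, -0.012, 1.134, -0.075], TCP at [0.258, 0.569, 0.202] pointing down, gripper open.
Joint ranges: [-2.62, 2.62], [-0.44, 2.09], [-1.27, 1.32], [0.08, 2.57], [-1.32, 4.46], [0.12, 2], [-2.74, 2.74]. Speed limits (rad/s): [2.22, 2.22, 3.01, 3.01, 3.14, 3.14, 3.14].

## Interface

Orientations are given as a unit quaternion [w, x, y, z].
In Python, from station import robot gives the robot as it stands. The module is installed in compiled form; this text tells all that it offers.
- The arm moves only by the tool servo_tool, never from a script. Its argument "targets" is a list that holds one entry, the list of rows, each a list of 6 numbers: the shift along the world's x, y, z in units of 20 cm (1.0 is 20 cm), then the turn, a rotation vector about the world's x, y, z in units of 1.5 rad (1.0 is 1.5 rad). In form: [[[tx, ty, tz, wx, wy, wz], ...]]. A call has 1 to 20 rows; each row is the pose to reach, as a shift and turn from the pose measured when the call began; what a row does not reach only later rows make up. A row lasts 1/12 s, in which the tool goes at most 41.7 mm and 7.16 degrees, less where a joint would pass 70% of its speed; a pose out of reach is approached as far as the arm can. A call with a number of a shift or a turn outside -1 to 1 is refused whole. A call with a gripper value outside its range is refused whole. "hand" is the closure, from 0 (fully open) to 1 (shut), set as the call begins (left out, the last holds). The fingers move at their own pace and stop on an object; "squeeze" is the grip in N (left out, the last holds). Time passes only in rows, so rows that repeat a pose let the fingers close. It gives the time, the measured TCP pose, the force and the opening at its end, in the units of the state.
- robot.state(): the state, without advancing time (a new reading comes with each control period).
- robot.capture(name): name is "side" or "top"; returns a dict with "color" (480x640x3 uint8, blue, green, red), "range_z" (480x640 float32, m along the optical axis (not along the pixel's ray), 0 where there is no reading), "fx", "fy", "cx", "cy" (pixels), "R" (3x3) and "t" (3): a world point X has camera coordinates R X + t. Camera axes: x right, y down, z forward; pixel columns grow to the right and rows downward; lengths in m; the calibration is good to about 2 mm. A picture is of the moment at which its call begins.
- robot.sign_off(): hands the job in, once; it reports no verdict.
The state is a dict: "time": time; "joints": joint angles; "joint_vel": joint speeds; "tau": joint torques, N m; "tool_pos": TCP position; "tcp_rot": TCP orientation; "contact_force": force on the tool from outside, world axes, zero at the start; "torque": the same for the moment, N m; "finger_gap": opening from 0.0 (shut) to 1.0 (fully open).
Only numpy, scipy, OpenCV 4.12 (cv2) and the standard library are available. Lean on these libraries where they do the work, as an engineer would, in place of code of your own. Each camera call takes 0.05 s, during which the arm holds its last target. There are 200 camera calls.

## Task

Take the stack apart from the top and set out the stock: the small open tray in the middle of the round stand, the short case on the short base and the long case on the long base, each case centred and lined up with its base. After the tray is on its stand, put the four-wheeled bogie from the spare-parts box into the tray, flat on its floor, sliding open only the lid of the compartment that holds it and leaving the other two shut. Keep the cases and the tray upright and let go of everything.

Things in the scene. Friction and masses are not known exactly. Their poses are not given: they have to be found in the camera images.
- parts_tray_centre (a point): Small white open tray with slotted sides, 100 (x) x 58 (y) x 26 mm high, walls and floor 3 mm; this point at its centre, 13 mm above its underside; x along its length, z up. 60 g. At the start on top of the stack (long case below, short case in the middle, each turned a little on the one below).
- short_case_centre (a point): Short clear display case with a black floor and a tank wagon inside, a closed box 124 mm long (x) x 60 mm wide (y) x 40 mm high; this point at its centre, 20 mm above its underside. x along its length, z up. About 110 g. In the middle of the stack at the start.
- long_case_centre (a point): Long clear display case with a black floor and a silver coach inside, a closed box 172 mm long (x) x 60 mm wide (y) x 40 mm high; this point at its centre, 20 mm above its underside. x along its length, z up. About 160 g. At the bottom of the stack, on the table, at the start.
- bogie_centre (a point): Bogie: black truck frame, four steel wheels, brass stud on top; 40 (x) x 26 over the wheels (y; frame 22) x 20 mm high; it does not roll. This point at its centre, 10 mm above its underside; x along its length, z up. 45 g. At the start near the middle of one of the three compartments, seen through the clear lid; the other two hold a round motor and a rubber ring.
- round_stand: White round stand, a disc 150 mm across and 8 mm thick, fixed to the table; origin at the centre of its underside.
- short_base: White short base, a flat plate 154 mm (x) x 90 mm (y) x 8 mm thick, fixed to the table; origin at the centre of its underside, x along its length.
- long_base: White long base, a flat plate 202 mm (x) x 90 mm (y) x 8 mm thick, fixed to the table; origin at the centre of its underside, x along its length.
- lid0_handle (a point): White grip of the right-hand (as the robot sees it) clear sliding lid of the grey spare-parts box: 20 (x) x 12 (y) x 16 mm high, this point at its centre, 46 mm above the table. Opens 72 mm along point +x (level, away from the robot), 1.5 N friction, stays put; closed at the start. Compartment inside 70 (x) x 100 (y) mm, centre 27 mm along +x from the closed grip; floor 6, rim 34, lid top 38 mm above the table.
- lid1_handle (a point): White grip of the middle clear sliding lid of the grey spare-parts box: 20 (x) x 12 (y) x 16 mm high, this point at its centre, 46 mm above the table. Opens 72 mm along point +x (level, away from the robot), 1.5 N friction, stays put; closed at the start. Compartment inside 70 (x) x 100 (y) mm, centre 27 mm along +x from the closed grip; floor 6, rim 34, lid top 38 mm above the table.
- lid2_handle (a point): White grip of the left-hand (as the robot sees it) clear sliding lid of the grey spare-parts box: 20 (x) x 12 (y) x 16 mm high, this point at its centre, 46 mm above the table. Opens 72 mm along point +x (level, away from the robot), 1.5 N friction, stays put; closed at the start. Compartment inside 70 (x) x 100 (y) mm, centre 27 mm along +x from the closed grip; floor 6, rim 34, lid top 38 mm above the table.
Things that resemble listed ones, but are neither listed nor needed, are in the scene too. What is shaped like the part that bears long_case_centre but green or red is not meant.

How it is judged:
On the way, in this order (a step that is already met when the one before it is completed fails the run):
1. the tray stands on the round stand, let go (horizontal distance between parts_tray_centre and round_stand below 0.015 m and z of parts_tray_centre in the frame of round_stand between 0.017 and 0.025 m and angle between parts_tray_centre's own z axis and vertical below 0.08 rad and contact force between the fingers and parts_tray below 0.2 N), for 0.2 s.
2. the bogie lies in the tray (x of bogie_centre in the frame of parts_tray_centre between -0.04 and 0.04 m and y of bogie_centre in the frame of parts_tray_centre between -0.026 and 0.026 m and z of bogie_centre in the frame of parts_tray_centre between -0.006 and 0.006 m), for 0.2 s.
At the end, for the whole second after the job is handed in: Each case rests upright on its own base, within 15 mm of its centre along and across and 0.2 rad of its direction (either way round); tray upright on the round stand within 15 mm of its centre, any turn; bogie flat on the tray's floor; all released, at rest; no second lid open (all of step 1 and all of step 2 and x of long_case_centre in the frame of long_base between -0.015 and 0.015 m and y of long_case_centre in the frame of long_base between -0.015 and 0.015 m and z of long_case_centre in the frame of long_base between 0.024 and 0.032 m and angle between each of long_case_centre, short_case_centre's own z axis and vertical below 0.08 rad and angle between the x axis of long_case_centre and the x axis of long_base, either way round below 0.2 rad and x of short_case_centre in the frame of short_base between -0.015 and 0.015 m and y of short_case_centre in the frame of short_base between -0.015 and 0.015 m and z of short_case_centre in the frame of short_base between 0.024 and 0.032 m and angle between the x axis of short_case_centre and the x axis of short_base, either way round below 0.2 rad and angle between bogie_centre's own z axis and vertical below 0.2 rad and contact force between the fingers and long_case below 0.2 N and contact force between the fingers and short_case below 0.2 N and contact force between the fingers and bogie below 0.2 N and linear speed of each of long_case, short_case, parts_tray, bogie below 0.02 m/s and not (distance of each of lid0_handle, lid1_handle from where it was at the start of the episode above 0.015 m or distance of each of lid0_handle, lid2_handle from where it was at the start of the episode above 0.015 m or distance of each of lid1_handle, lid2_handle from where it was at the start of the episode above 0.015 m)); the robot touches nothing.
It fails at once if a lid of a compartment without the bogie is slid open (more than 15 mm) ((distance of lid0_handle from where it was at the start of the episode above 0.015 m and distance of bogie_centre from where it was at the start of the episode below 0.04 m and (y of bogie_centre in the frame of lid0_handle above 0.052 m or y of bogie_centre in the frame of lid0_handle below -0.052 m)) or (distance of lid1_handle from where it was at the start of the episode above 0.015 m and distance of bogie_centre from where it was at the start of the episode below 0.04 m and (y of bogie_centre in the frame of lid1_handle above 0.052 m or y of bogie_centre in the frame of lid1_handle below -0.052 m)) or (distance of lid2_handle from where it was at the start of the episode above 0.015 m and distance of bogie_centre from where it was at the start of the episode below 0.04 m and (y of bogie_centre in the frame of lid2_handle above 0.052 m or y of bogie_centre in the frame of lid2_handle below -0.052 m)) or distance of each of lid0_handle, lid1_handle from where it was at the start of the episode above 0.015 m or distance of each of lid0_handle, lid2_handle from where it was at the start of the episode above 0.015 m or distance of each of lid1_handle, lid2_handle from where it was at the start of the episode above 0.015 m).
It fails at once if a case or the tray is tipped over (more than 0.5 rad) (angle between any of long_case_centre, short_case_centre, parts_tray_centre's own z axis and vertical above 0.5 rad).
It also fails if it takes over 136 s, if anything falls off the work surface, if the arm or the gripper's body presses on something with over 40 N, if the wrist force passes 120 N, or if a joint passes its speed limit or range.

## Working session

There is one attempt and no reset: what is moved stays moved. The work goes in short steps, Python scripts to look and compute and a tool call to move; the robot and the scene stay as the last step left them, time stands still between calls to the robot, and variables do not carry over. Pictures are saved under pics/ and viewed, about 12 in all and at most 16, crops included, and the job is handed in when it is done.

Besides the shell and the picture viewer there is one more tool, called after "Request:" as name([rows], argument=value, ...), one row to a line, values as JSON. servo_tool: Moves the arm, as the interface text tells. Its arguments: {"type":"object","properties":{"targets":{"type":"array","items":{"type":"array","items":{"type":"array","items":{"type":"number"}}}},"hand":{"type":"number"},"squeeze":{"type":"number"}},"required":["targets"]}

```bash
mkdir -p pics; python3 - <<'E'
from station import robot
import cv2,numpy as np
s=robot.state();print({k:np.round(v,3) for k,v in s.items()})
for n in("top","side"):
    c=robot.capture(n);cv2.imwrite(f"pics/{n}0.png",c["color"]);np.savez(f"{n}0.npz",**c)
    print(n,c["fx"],c["cx"],c["cy"],np.round(c["R"],3),np.round(c["t"],3),"cam",np.round(-c["R"].T@c["t"],3))
E
```

```text
{'time': np.float64(0.0), 'joints': array([-1.248,  0.435,  0.025,  1.574, -0.012,  1.134, -0.075]), 'joint_vel': array([-0.001,  0.002,  0.001, -0.001, -0.001,  0.001,  0.   ]), 'tau': array([ 1.0000e-03, -6.6787e+01,  9.8500e-01, -3.1446e+01, -6.1000e-02,
        4.3000e-02,  0.0000e+00]), 'tool_pos': array([0.258, 0.569, 0.201]), 'tcp_rot': array([ 0.691,  0.149,  0.691, -0.15 ]), 'contact_force': array([ 0.784, -0.151, -0.372]), 'torque': array([ 0.045,  0.034, -0.013]), 'finger_gap': np.float64(1.002)}
top 570.9608367415863 320.8613504503903 246.78137002820614 [[-0.003 -1.    -0.003]
 [-0.995  0.004 -0.102]
 [ 0.102  0.002 -0.995]] [-0.075  0.448  1.441] cam [ 0.299 -0.08   1.479]
side 567.7967904561292 323.9679435574696 238.8924455515448 [[ 0.783 -0.622  0.014]
 [-0.307 -0.406 -0.861]
 [ 0.541  0.669 -0.509]] [-0.386  0.206  1.066] cam [-0.211 -0.87   0.725]
```

View pics/top0.png

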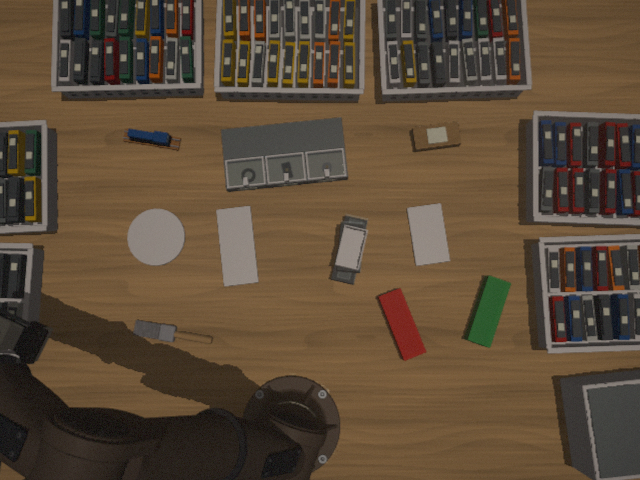

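View pics/side0.png

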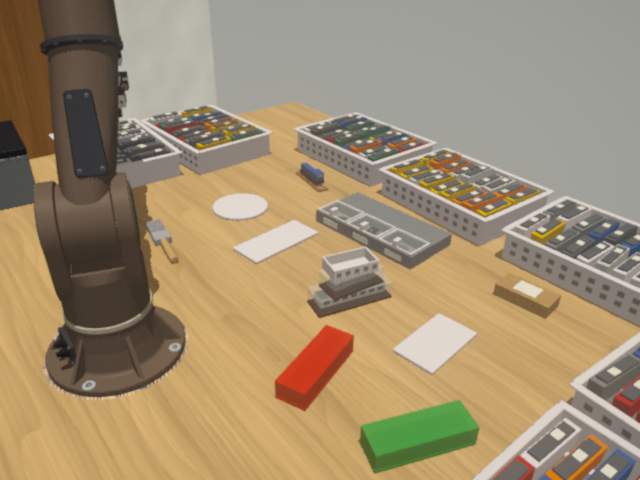

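The top view shows the round stand at (156,237), the long base at (237,246), the stack at (349,250), the short base at (428,234) and the spare-parts box at (285,153). The red and green blocks are decoys. Next I measure these and crop the box and the stack.

```bash
cat > h.py <<'E'
import numpy as np,cv2
def ray(c,px,z):
    px=np.atleast_2d(px).astype(float)
    d=np.c_[(px[:,0]-c["cx"])/c["fx"],(px[:,1]-c["cy"])/c["fy"],np.ones(len(px))]@c["R"]
    o=-c["R"].T@c["t"]; return o+d*((z-o[2])/d[:,2])[:,None]
def rect(c,mask,roi,z,amin=30):
    """largest blob in roi -> world centre, long-axis angle, size"""
    x0,y0,x1,y1=roi;m=np.zeros(mask.shape,np.uint8);m[y0:y1,x0:x1]=mask[y0:y1,x0:x1]
    cs,_=cv2.findContours(m,cv2.RETR_EXTERNAL,cv2.CHAIN_APPROX_NONE)
    k=max(cs,key=cv2.contourArea);w=ray(c,k[:,0,:],z)[:,:2]
    (cx,cy),(a,b),t=cv2.minAreaRect((w*1000).astype(np.float32))
    if a<b:a,b,t=b,a,t+90
    t=(t+90)%180-90
    return np.round([cx,cy],1),round(t,1),np.round([a,b],1)
def white(im,v=150,s=45):
    h=cv2.cvtColor(im,cv2.COLOR_BGR2HSV);return ((h[...,2]>v)&(h[...,1]<s)).astype(np.uint8)*255
E
python3 - <<'E'
from h import *
c=np.load("top0.npz");im=c["color"];w=white(im)
print("stand",rect(c,w,(120,200,190,270),.008))
print("lbase",rect(c,w,(210,200,265,290),.008))
print("sbase",rect(c,w,(400,195,460,275),.008))
print("tray",rect(c,w,(330,210,370,275),.106))
for p in[(349,250),(340,278),(358,220),(285,130)]:print(p,[c["range_z"][p[1],p[0]]])
a=cv2.resize(im[110:200,210:360],None,fx=5.3,fy=5.3,interpolation=2)[:,:795]
cv2.imwrite("pics/box.png",a)
b=cv2.resize(im[205:295,320:380],None,fx=6.6,fy=6.6,interpolation=2)
s=np.load("side0.npz")["color"];d=cv2.resize(s[240:320,300:400],None,fx=4,fy=4,interpolation=2)
o=np.zeros((594,800,3),np.uint8);o[:b.shape[0],:b.shape[1]]=b;o[:320,400:800]=d;cv2.imwrite("pics/st.png",o)
E
```

```text
Traceback (most recent call last):
  File "h.py", line 10, in rect
    k=max(cs,key=cv2.contourArea);w=ray(c,k[:,0,:],z)[:,:2]
ValueError: max() iterable argument is empty
```

```bash
python3 - <<'E'
from h import *
c=np.load("top0.npz");im=c["color"];print(im[237,156],im[240,238],im[230,430],im[250,349],im[250,280])
w=white(im,115,40)
for n,r,z in[("stand",(120,200,190,270),.008),("lbase",(210,200,265,290),.008),("sbase",(400,195,460,275),.008),("tray",(330,210,370,275),.106)]:
    try:print(n,rect(c,w,r,z))
    except Exception as e:print(n,e)
for p in[(349,250),(340,278),(358,220),(285,130)]:print(p,[c["range_z"][p[1],p[0]]])
a=cv2.resize(im[110:200,210:360],None,fx=5.3,fy=5.3,interpolation=2)[:,:795]
cv2.imwrite("pics/box.png",cv2.convertScaleAbs(a,alpha=1.5))
b=cv2.resize(im[205:295,320:380],None,fx=6.6,fy=6.6,interpolation=2)
s=np.load("side0.npz")["color"];d=cv2.resize(s[240:320,300:400],None,fx=4,fy=4,interpolation=2)
o=np.zeros((594,800,3),np.uint8);o[:b.shape[0],:b.shape[1]]=b;o[:320,400:800]=d;cv2.imwrite("pics/st.png",cv2.convertScaleAbs(o,alpha=1.5))
E
```

```text
[126 133 141] [127 133 143] [133 141 149] [131 140 149] [ 64  92 116]
stand (array([477.7, 352.5]), 1.2, array([144.4, 143. ]))
lbase (array([453.8, 141.7]), 6.8, array([200.4,  88.7]))
sbase (array([ 481.8, -354.3]), 7.8, array([152.3,  87.8]))
tray (array([ 438.8, -150.3]), -13.8, array([99.3, 57.9]))
(349, 250) [np.float32(1.3975782)]
(340, 278) [np.float32(1.4364086)]
(358, 220) [np.float32(1.453774)]
(285, 130) [np.float32(1.4884683)]
```

View pics/box.png

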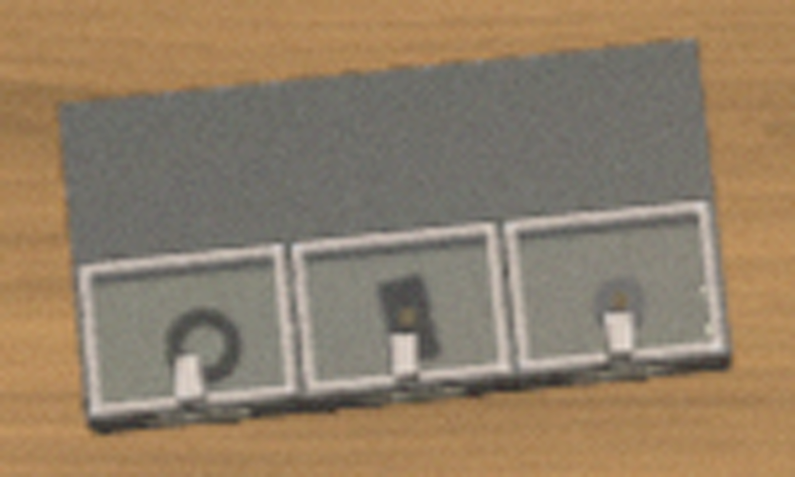

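View pics/st.png

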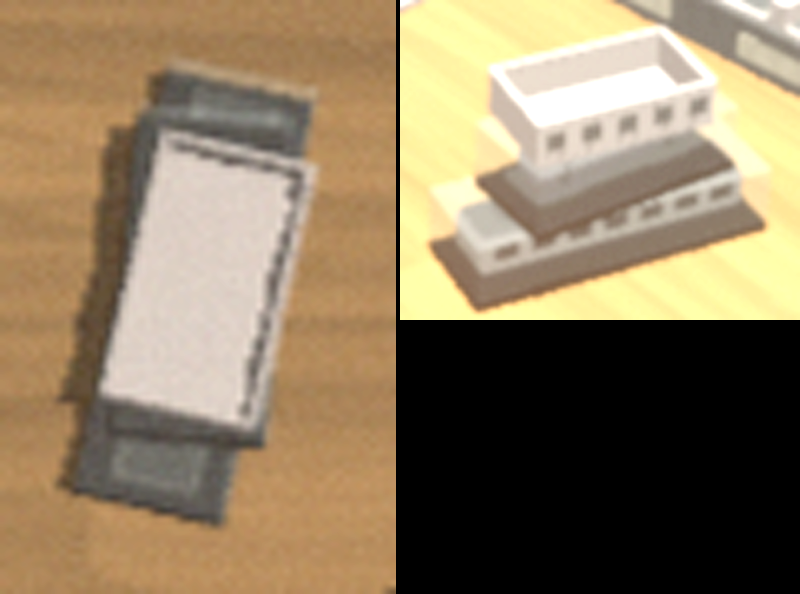

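The middle compartment holds the bogie: a dark rectangle with a brass stud at crop (408,315). The motor is on the right and the ring on the left. The tray lies on top of the stack, turned about -14°. Next I measure the lids and the bogie roughly and plan the first move.

```bash
cat >> h.py <<'E'
from scipy.spatial.transform import Rotation as Ro
def plan(x,y,z,yaw):
    """mm, deg of jaw axis -> shift/turn units from present pose"""
    from station import robot
    s=robot.state();q=s["tcp_rot"];r=Ro.from_quat([q[1],q[2],q[3],q[0]]);yw=r.as_matrix()[:,1]
    cur=np.degrees(np.arctan2(yw[1],yw[0]));d=(yaw-cur+90)%180-90
    def tgt(a):
        a=np.radians(a);Y=np.array([np.cos(a),np.sin(a),0]);X=np.array([0,0,-1.]);return Ro.from_matrix(np.c_[X,Y,np.cross(X,Y)])
    for k in(0,-180 if d>0 else 180):
        print("turn",round(d+k),"units",np.round((tgt(cur+d+k)*r.inv()).as_rotvec()/1.5,3))
    print("t",round(float(s["time"]),2),"pos",np.round(s["tool_pos"],4),"jaw",round(cur,1),"j",np.round(s["joints"],2),"F",np.round(s["contact_force"],1),"gap",round(float(s["finger_gap"]),3))
    print("shift",np.round((np.array([x,y,z])/1000-s["tool_pos"])/.2,3))
E
python3 - <<'E'
from h import *
c=np.load("top0.npz");im=c["color"]
for n,p in[("l2",(190,366)),("l1",(404,346)),("l0",(620,325))]:
    print(n,np.round(ray(c,[p[0]/5.3+210,p[1]/5.3+110],.054)*1000))
w=[ray(c,[p[0]/5.3+210,p[1]/5.3+110],z)[0]*1000 for p,z in[((408,315),.026),((400,278),.026),((428,358),.016),((60,102),.034),((697,40),.034),((90,425),.0),((728,365),.0)]]
print(np.round(w))
plan(438.8,-150.3,98,-13.8+90)
E
```

```text
l2 [[618. 113.  54.]]
l1 [[627.  11.  54.]]
l0 [[637. -93.  54.]]
[[ 649.   10.   26.]
 [ 668.   14.   26.]
 [ 630.    1.   16.]
 [ 754.  181.   34.]
 [ 784. -132.   34.]
 [ 600.  170.    0.]
 [ 629. -147.    0.]]
turn 11 units [ 0.001 -0.     0.123]
turn -169 units [-0.000e+00 -1.000e-03 -1.971e+00]
t 0.1 pos [0.258  0.5687 0.2015] jaw 65.6 j [-1.25  0.44  0.02  1.57 -0.01  1.13 -0.08] F [-0.8  0.  -0.8] gap 1.003
shift [ 0.904 -3.595 -0.518]
```

Request:
servo_tool([
  [[0.25,-1,0,0,0,0.123],[0.25,-1,0,0,0,0.123],[0.25,-1,0,0,0,0.123],[0.25,-1,0,0,0,0.123],[0.25,-1,0,0,0,0.123],[0.25,-1,0,0,0,0.123],[0.25,-1,0,0,0,0.123]],
], hand=0)

```text
time: 0.68
tool_pos: [0.3088, 0.3665, 0.2017]
tcp_rot: [0.702, 0.086, 0.702, -0.087]
contact_force: [-0.2, 1.4, 0.0]
finger_gap: 0.999
```

Request:
servo_tool([
  [[0.25,-1,0,0,0,0],[0.25,-1,0,0,0,0],[0.25,-1,0,0,0,0],[0.25,-1,0,0,0,0],[0.25,-1,0,0,0,0],[0.25,-1,0,0,0,0],[0.25,-1,0,0,0,0]],
])

```text
time: 1.27
tool_pos: [0.3595, 0.1657, 0.2019]
tcp_rot: [0.702, 0.087, 0.701, -0.088]
contact_force: [-0.1, 1.2, 0.3]
finger_gap: 1.004
```

Request:
servo_tool([
  [[0.25,-1,0,0,0,0],[0.25,-1,0,0,0,0],[0.25,-1,0,0,0,0],[0.25,-1,0,0,0,0],[0.25,-1,0,0,0,0],[0.25,-1,0,0,0,0],[0.25,-1,0,0,0,0]],
])

```text
time: 1.85
tool_pos: [0.4107, -0.0345, 0.2019]
tcp_rot: [0.702, 0.088, 0.701, -0.089]
contact_force: [0.2, 0.7, 0.2]
finger_gap: 0.999
```

```bash
python3 -c "
from h import *
plan(438.8,-150.3,98,76.2)"
```

```text
turn 1 units [0.001 0.001 0.006]
turn -179 units [ 1.000e-03 -2.000e-03 -2.088e+00]
t 1.85 pos [ 0.4107 -0.0345  0.2019] jaw 75.7 j [-0.44  0.07  0.42  2.08 -0.03  1.    1.32] F [0.2 0.7 0.2] gap 0.999
shift [ 0.14  -0.579 -0.52 ]
```

Request:
servo_tool([
  [[0.14,-0.579,0,0,0,0.006],[0.14,-0.579,0,0,0,0.006],[0.14,-0.579,0,0,0,0.006],[0.14,-0.579,-0.1,0,0,0.006],[0.14,-0.579,-0.2,0,0,0.006],[0.14,-0.579,-0.3,0,0,0.006],[0.14,-0.579,-0.4,0,0,0.006],[0.14,-0.579,-0.48,0,0,0.006],[0.14,-0.579,-0.52,0,0,0.006],[0.14,-0.579,-0.52,0,0,0.006],[0.14,-0.579,-0.52,0,0,0.006]],
])

```text
time: 2.77
tool_pos: [0.4393, -0.149, 0.0979]
tcp_rot: [0.702, 0.084, 0.702, -0.085]
contact_force: [0.4, -0.8, -0.4]
finger_gap: 0.996
```

Request:
servo_tool([
  [[0,0,0,0,0,0],[0,0,0,0,0,0],[0,0,0,0,0,0],[0,0,0,0,0,0],[0,0,0,0,0,0],[0,0,0,0,0,0],[0,0,0,0,0,0],[0,0,0,0,0,0],[0,0,0,0,0,0]],
], hand=1, squeeze=12)

```text
time: 3.52
tool_pos: [0.4393, -0.1491, 0.0979]
tcp_rot: [0.702, 0.084, 0.702, -0.085]
contact_force: [0.7, -0.1, -0.3]
finger_gap: 0.398
```

```bash
python3 - <<'E'
from h import *
from station import robot
plan(478,352,27,-60)
c=robot.capture("side");cv2.imwrite("pics/s1.png",cv2.resize(c["color"][190:340,240:440],None,fx=3,fy=3))
E
```

```text
turn 44 units [0.001 0.    0.509]
turn -136 units [ 1.000e-03 -1.000e-03 -1.586e+00]
t 3.52 pos [ 0.4393 -0.1491  0.0979] jaw 76.3 j [-0.18  0.32  0.49  2.11 -0.22  0.76  1.78] F [ 0.7 -0.1 -0.3] gap 0.398
shift [ 0.194  2.505 -0.354]
```

View pics/s1.png

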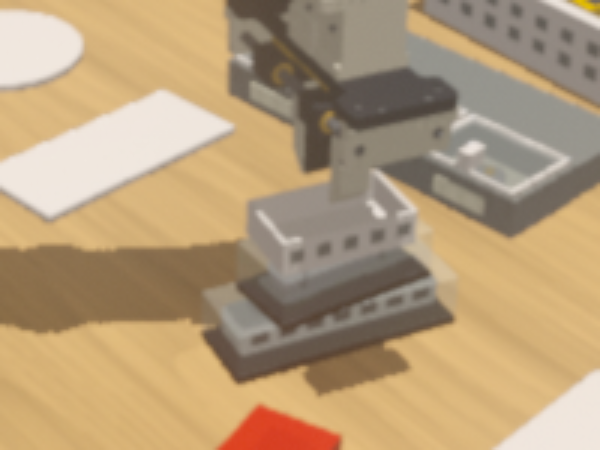

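The side view doesn't show a finger on the near wall of the tray, and the gap of 0.40 is below the tray's width. I'll check this before lifting.

```bash
python3 - <<'E'
from h import *
from station import robot
s=np.load("side0.npz");t=np.load("top0.npz")
print(np.round(ray(s,[(322.5,257.5),(380,260),(365,247.5),(335,272.5)],.106)*1000))
for c,p in((t,(349,250)),(s,(350,265))):
    Z=c["range_z"][p[1],p[0]];P=np.array([(p[0]-c["cx"])/c["fx"],(p[1]-c["cy"])/c["fy"],1])*Z
    print(np.round(c["R"].T@(P-c["t"])*1000))
c=robot.capture("side");cv2.imwrite("pics/s2.png",cv2.resize(c["color"][215:300,305:395],None,fx=6.6,fy=6.6,interpolation=2))
st=robot.state();print(st["finger_gap"],st["contact_force"])
E
```

```text
[[ 399. -112.  106.]
 [ 485. -190.  106.]
 [ 494. -136.  106.]
 [ 384. -170.  106.]]
[ 433. -146.   87.]
[ 446. -144.   86.]
0.3076657999239405 [-0.11620408 -0.54149259 -0.17938442]
```

View pics/s2.png

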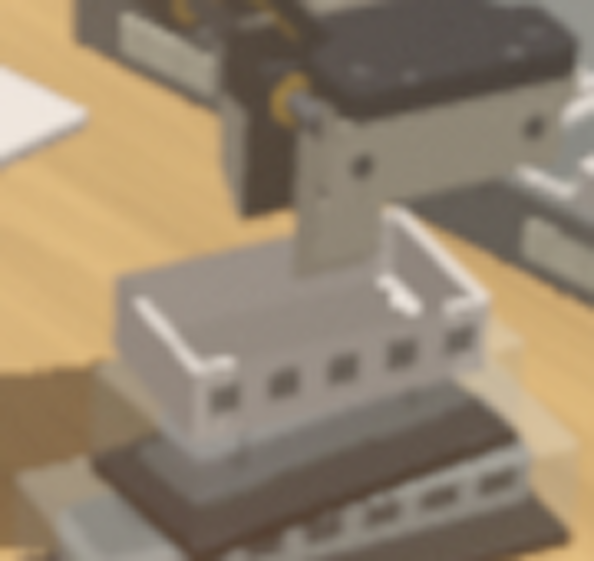

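```bash
python3 - <<'E'
from h import *
s=np.load("side0.npz")
def pr(P):
    q=s["R"]@(np.array(P)/1000)+s["t"];u=np.array([s["fx"]*q[0]/q[2]+s["cx"],s["fy"]*q[1]/q[2]+s["cy"]]);return np.round((u-[305,215])*6.6)
j=np.array([.237,.971,0]);T=np.array([439,-149,98.])
for h in(14,18,46):
  for z in(84,98,106):print(h,z,pr(T+[0,0,z-98]-j*h),pr(T+[0,0,z-98]+j*h))
print(s["range_z"][int(215+240/6.6),int(305+340/6.6)])
E
```

```text
14 84 [311. 372.] [270. 326.]
14 98 [313. 334.] [272. 288.]
14 106 [314. 312.] [273. 266.]
18 84 [317. 378.] [264. 320.]
18 98 [319. 340.] [266. 282.]
18 106 [320. 318.] [267. 260.]
46 84 [360. 426.] [225. 276.]
46 98 [362. 388.] [226. 238.]
46 106 [363. 365.] [227. 217.]
1.1806808
```

Request:
servo_tool([
  [[0,0,0,0,0,0],[0,0,0,0,0,0],[0,0,0,0,0,0],[0,0,0,0,0,0]],
], hand=0)

```text
time: 3.95
tool_pos: [0.4392, -0.1491, 0.0979]
tcp_rot: [0.702, 0.084, 0.702, -0.085]
contact_force: [0.2, 0.4, -0.4]
finger_gap: 0.55
```

Request:
servo_tool([
  [[0,0,0.3,0,0,0],[0,0,0.6,0,0,0],[0,0,0.6,0,0,0],[0,0,0.6,0,0,0],[0,0,0.6,0,0,0],[0,0,0.6,0,0,0]],
])

```text
time: 4.45
tool_pos: [0.439, -0.1487, 0.2175]
tcp_rot: [0.702, 0.084, 0.702, -0.085]
contact_force: [0.1, -0.2, -0.8]
finger_gap: 0.973
```

```bash
python3 - <<'E'
from h import *
from station import robot
c=robot.capture("side");np.savez("s3.npz",**c);s=robot.state();print(s["tool_pos"],s["finger_gap"])
Z=c["range_z"];v,u=np.mgrid[:480,:640];P=np.stack([(u-c["cx"])/c["fx"]*Z,(v-c["cy"])/c["fy"]*Z,Z],-1)
W=(P-c["t"])@c["R"];d=W-s["tool_pos"]
m=(np.abs(d[...,0])<.08)&(np.abs(d[...,1])<.1)&(np.abs(d[...,2])<.09)&(Z>0)
j=d[...,0]*.237+d[...,1]*.971
for lo in range(-80,90,10):
    k=m&(d[...,2]*1000>=lo)&(d[...,2]*1000<lo+10)
    if k.sum():print(lo,k.sum(),"jaw",np.round(np.percentile(j[k]*1000,[2,50,98])),"x",np.round(np.percentile(d[...,0][k]*1000,[2,50,98])))
vv,uu=np.where(m);print(uu.min(),uu.max(),vv.min(),vv.max())
t=robot.capture("top");
a=cv2.resize(c["color"][150:320,290:420],None,fx=3.4,fy=3.4,interpolation=2);b=cv2.resize(t["color"][180:300,290:400],None,fx=3.2,fy=3.2,interpolation=2)
o=np.zeros((580,800,3),np.uint8);o[:a.shape[0],:a.shape[1]]=a;o[:b.shape[0],448:448+b.shape[1]]=b;cv2.imwrite("pics/s3.png",o)
E
```

```text
[ 0.43852192 -0.1486889   0.21691884] 0.9912177983292053
20 18 jaw [-48.  45.  50.] x [-22.   0.  17.]
30 93 jaw [-59.  46.  57.] x [-25.   3.  19.]
40 130 jaw [-62. -50.  59.] x [-26.  -7.  19.]
50 133 jaw [-63. -47.  60.] x [-26.  -6.  19.]
60 135 jaw [-64. -51.  60.] x [-25.  -7.  18.]
70 111 jaw [-64. -58.  61.] x [-26.  -7.  15.]
80 40 jaw [-64.  49.  60.] x [-25.   4.  23.]
333 374 157 209
```

View pics/s3.png

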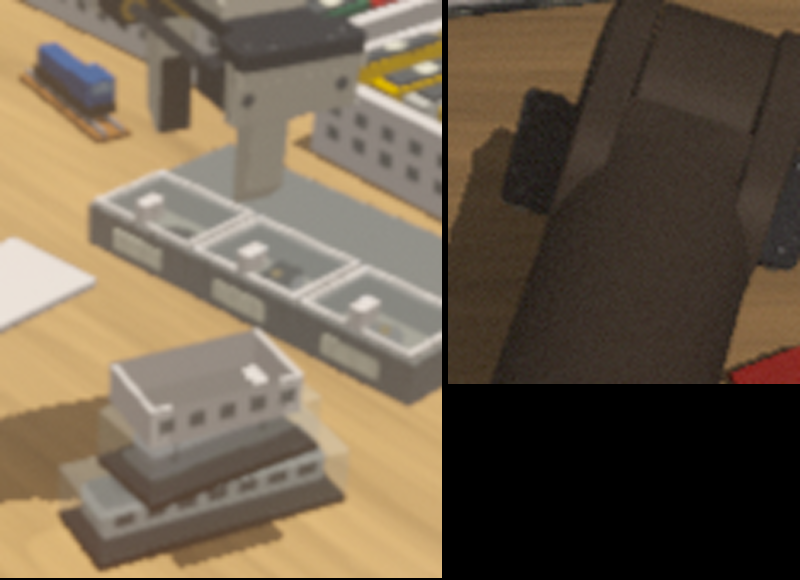

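The fingertips look much higher than the TCP reading implies. I'll pin down the vertical offset by casting the tip's corner rays onto the plane of the finger's outer face.

```bash
python3 - <<'E'
from h import *
c=np.load("s3.npz");T=np.array([.4387,-.1487,.217]);n=np.array([.237,.971,0])
o=-c["R"].T@c["t"]
for p in((360,208.8),(373.8,204.4),(367,207)):
    d=np.array([(p[0]-c["cx"])/c["fx"],(p[1]-c["cy"])/c["fy"],1])@c["R"]
    for off in(-.065,-.046):
        k=(n@T+off-n@o)/(n@d);print(p,off,np.round((o+k*d-T)*1000,1))
Z=c["range_z"]
for v in range(190,214,2):
    u=366;z=Z[v,u];P=np.array([(u-c["cx"])/c["fx"],(v-c["cy"])/c["fy"],1])*z;print(v,np.round((c["R"].T@(P-c["t"])-T)*1000))
E
```

```text
(360, 208.8) -0.065 [-32.4 -59.   37.8]
(360, 208.8) -0.046 [-17.6 -43.1  26.5]
(373.8, 204.4) -0.065 [ -5.2 -65.7  41. ]
(373.8, 204.4) -0.046 [ 10.3 -49.9  29.7]
(367, 207) -0.065 [-18.7 -62.4  38.5]
(367, 207) -0.046 [ -3.5 -46.5  27.2]
190 [-22. -60.  72.]
192 [-20. -59.  67.]
194 [-19. -58.  63.]
196 [-19. -58.  59.]
198 [-19. -58.  55.]
200 [-16. -56.  49.]
202 [-15. -56.  45.]
204 [-18. -59.  43.]
206 [ -9. -50.  33.]
208 [ 268.  240. -179.]
210 [ 259.  231. -178.]
212 [ 254.  225. -180.]
```

The tip is about 36–38 mm above the reported TCP instead of 14 mm below, so the reading is roughly 50 mm low in z, with xy consistent. I'll go to a reading of 0.060 and measure the tip again at the working height.

Request:
servo_tool([
  [[0,-0.01,-0.2,0,0,0],[0,-0.01,-0.4,0,0,0],[0,-0.01,-0.55,0,0,0],[0,-0.01,-0.65,0,0,0],[0,-0.01,-0.73,0,0,0],[0,-0.01,-0.78,0,0,0],[0,-0.01,-0.785,0,0,0],[0,-0.01,-0.785,0,0,0]],
])

```text
time: 5.22
tool_pos: [0.4377, -0.1508, 0.0591]
tcp_rot: [0.701, 0.084, 0.703, -0.085]
contact_force: [-0.1, -0.0, -0.1]
finger_gap: 0.998
```

```bash
python3 - <<'E'
from h import *
from station import robot
c=robot.capture("side");s=robot.state();print(s["tool_pos"],s["finger_gap"],s["contact_force"])
T=s["tool_pos"];Z=c["range_z"];q=c["R"]@(T+[-.0154,-.063,.05])+c["t"];u0=int(c["fx"]*q[0]/q[2]+c["cx"]);v0=int(c["fy"]*q[1]/q[2]+c["cy"]);print(u0,v0)
for u in(u0-3,u0,u0+3):
  for v in range(v0-6,v0+24,2):
    z=Z[v,u];P=np.array([(u-c["cx"])/c["fx"],(v-c["cy"])/c["fy"],1])*z;print(u,v,np.round((c["R"].T@(P-c["t"]))*1000),c["color"][v,u])
cv2.imwrite("pics/s4.png",cv2.resize(c["color"][200:310,290:410],None,fx=5.3,fy=5.3,interpolation=2))
E
```

```text
[ 0.4383299  -0.15090509  0.05982363] 1.0031764224125779 [-0.2237095   0.30417952 -0.44654444]
365 274
362 268 [ 418. -209.  124.] [119 136 145]
362 270 [ 418. -210.  120.] [119 135 145]
362 272 [ 418. -210.  115.] [119 135 145]
362 274 [ 418. -210.  110.] [118 134 145]
362 276 [ 417. -212.  107.] [119 135 146]
362 278 [ 420. -209.   99.] [117 133 144]
362 280 [ 450. -178.   65.] [102 115 124]
362 282 [ 451. -178.   60.] [77 88 99]
362 284 [ 451. -178.   55.] [76 86 98]
362 286 [ 450. -179.   51.] [74 84 97]
362 288 [ 449. -181.   47.] [58 72 88]
362 290 [ 449. -181.   42.] [122 131 138]
362 292 [ 450. -180.   37.] [ 84  94 106]
362 294 [ 447. -183.   34.] [105 115 123]
362 296 [ 451. -179.   25.] [113 123 131]
365 268 [ 423. -212.  123.] [119 136 145]
365 270 [ 424. -212.  118.] [119 135 145]
365 272 [ 426. -210.  112.] [118 134 145]
365 274 [ 428. -208.  105.] [119 135 146]
365 276 [ 427. -210.  102.] [119 135 145]
365 278 [ 431. -206.   93.] [113 129 139]
365 280 [ 456. -181.   64.] [ 91 101 110]
365 282 [ 458. -179.   57.] [76 85 97]
365 284 [ 457. -180.   53.] [75 84 97]
365 286
[... 159 characters left out ...]
65 294 [ 457. -182.   29.] [123 133 140]
365 296 [ 456. -183.   25.] [ 98 107 117]
368 268 [ 431. -213.  121.] [119 135 144]
368 270 [ 431. -213.  116.] [120 136 146]
368 272 [ 432. -212.  110.] [121 136 147]
368 274 [ 432. -213.  106.] [118 132 141]
368 276 [ 463. -181.   71.] [114 129 139]
368 278 [ 463. -182.   67.] [102 112 120]
368 280 [ 464. -181.   61.] [77 87 99]
368 282 [ 467. -178.   53.] [76 86 98]
368 284 [ 466. -180.   50.] [74 84 96]
368 286 [ 463. -183.   47.] [63 74 90]
368 288 [ 466. -181.   40.] [136 145 149]
368 290 [ 460. -187.   41.] [119 129 136]
368 292 [ 465. -183.   31.] [118 128 135]
368 294 [ 463. -185.   28.] [124 134 141]
368 296 [ 466. -182.   20.] [ 81  91 103]
```

View pics/s4.png

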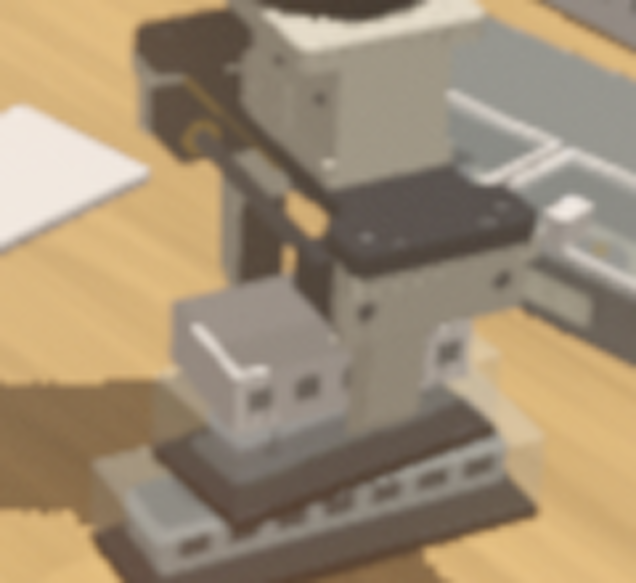

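The tip's outer face bottom is at z≈97 mm for a reading of 59.5, so the true height is the reading plus 52 mm. The fingers straddle the tray; I lower 13 mm and close.

Request:
servo_tool([
  [[0,0,-0.03,0,0,0],[0,0,-0.06,0,0,0],[0,0,-0.065,0,0,0],[0,0,-0.065,0,0,0]],
])

```text
time: 5.6
tool_pos: [0.4381, -0.1508, 0.0466]
tcp_rot: [0.701, 0.084, 0.703, -0.085]
contact_force: [-0.2, 0.1, 0.1]
finger_gap: 1.001
```

Request:
servo_tool([
  [[0,0,0,0,0,0],[0,0,0,0,0,0],[0,0,0,0,0,0],[0,0,0,0,0,0],[0,0,0,0,0,0],[0,0,0,0,0,0],[0,0,0,0,0,0],[0,0,0,0,0,0],[0,0,0,0,0,0]],
], hand=1, squeeze=12)

```text
time: 6.35
tool_pos: [0.4383, -0.1508, 0.0467]
tcp_rot: [0.701, 0.084, 0.703, -0.085]
contact_force: [0.3, 1.0, 2.1]
finger_gap: 0.675
```

Request:
servo_tool([
  [[0,0,0.1,0,0,0],[0,0,0.2,0,0,0],[0,0,0.35,0,0,0],[0,0,0.5,0,0,0],[0,0,0.5,0,0,0],[0,0,0.5,0,0,0]],
])

```text
time: 6.85
tool_pos: [0.4393, -0.1508, 0.1478]
tcp_rot: [0.702, 0.084, 0.702, -0.085]
contact_force: [0.1, -0.2, -2.2]
finger_gap: 0.677
```

```bash
python3 -c "
from h import *
plan(478,352,-24,115)"
```

```text
turn 39 units [0.001 0.001 0.45 ]
turn -141 units [ 1.000e-03 -1.000e-03 -1.644e+00]
t 6.85 pos [ 0.4393 -0.1508  0.1478] jaw 76.3 j [-0.23  0.25  0.55  2.06 -0.16  0.88  1.74] F [ 0.1 -0.2 -2.2] gap 0.677
shift [ 0.194  2.514 -0.859]
```

Request:
servo_tool([
  [[0.03,0.17,0,0,0,0],[0.05,0.34,0,0,0,0],[0.065,0.5,0,0,0,0],[0.065,0.68,0,0,0,0],[0.065,0.84,0,0,0,0],[0.065,0.84,0,0,0,0]],
])

```text
time: 7.35
tool_pos: [0.4512, 0.0238, 0.1463]
tcp_rot: [0.702, 0.082, 0.703, -0.081]
contact_force: [0.7, 1.0, -0.9]
finger_gap: 0.68
```

Request:
servo_tool([
  [[0.03,0.17,0,0,0,0],[0.05,0.34,0,0,0,0],[0.065,0.5,0,0,0,0],[0.065,0.68,0,0,0,0],[0.065,0.84,0,0,0,0],[0.065,0.84,0,0,0,0]],
])

```text
time: 7.85
tool_pos: [0.4627, 0.1988, 0.1447]
tcp_rot: [0.701, 0.079, 0.704, -0.078]
contact_force: [0.3, 0.5, -1.3]
finger_gap: 0.674
```

Request:
servo_tool([
  [[0.03,0.17,0,0,0,0],[0.05,0.34,0,0,0,0],[0.065,0.5,0,0,0,0],[0.065,0.68,0,0,0,0],[0.065,0.82,0,0,0,0],[0.065,0.82,0,0,0,0],[0.065,0.82,0,0,0,0],[0.065,0.82,0,0,0,0]],
])

```text
time: 8.52
tool_pos: [0.4754, 0.3613, 0.1432]
tcp_rot: [0.701, 0.078, 0.705, -0.079]
contact_force: [-0.5, -1.2, -1.3]
finger_gap: 0.676
```

```bash
python3 - <<'E'
from h import *
from station import robot
plan(478,352,-24,76.2)
c=robot.capture("side");w=white(c["color"],115,40);o=c["color"][120:260,150:320]
cv2.imwrite("pics/s5.png",cv2.resize(o,None,fx=4,fy=4,interpolation=2))
E
```

```text
turn -1 units [ 0.    -0.004 -0.012]
turn 179 units [0.006 0.    2.083]
t 8.52 pos [0.4754 0.3613 0.1432] jaw 77.2 j [-0.97  0.46  0.34  1.73 -0.18  0.99  0.78] F [-0.5 -1.2 -1.3] gap 0.676
shift [ 0.013 -0.047 -0.836]
```

View pics/s5.png

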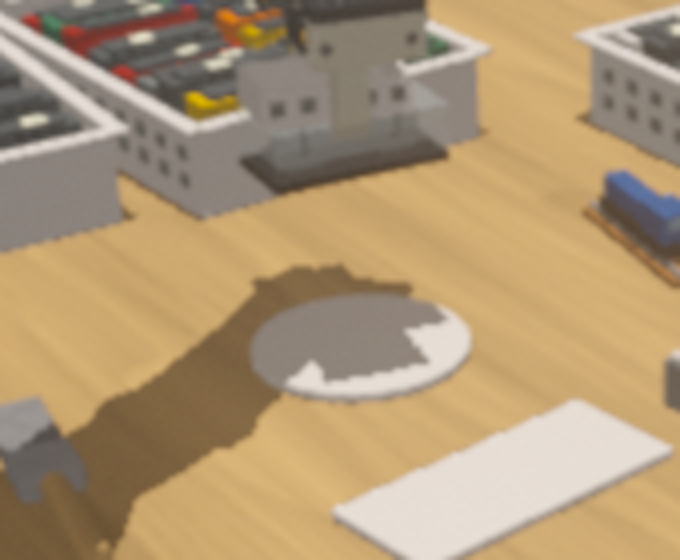

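The short case came up with the tray, so the pads reach lower than I estimated and pinched both. The grip is steady, so I'll set case and tray together on the short base, then take the tray off with a higher grip. First I estimate the case's pose in the hand from its black floor edge.

```bash
python3 - <<'E'
from h import *
from station import robot
c=robot.capture("side");s=robot.state();T=s["tool_pos"][:2]*1000
q=np.array([(240,158),(280,190),(447,153)])/4+[150,120]
for zb in(130,137,144):
    a,b,d=ray(c,q,zb/1000)[:,:2]*1000
    e=d-b;L=np.hypot(*e);f=a-b;yaw=np.degrees(np.arctan2(e[1],e[0]))
    n=np.array([-e[1],e[0]])/L; print(zb,"L",L.round(1),"W",np.hypot(*f).round(1),"yaw",yaw.round(1),"centre-TCP",((b+d)/2+30*n-T).round(1), "alt",((a+d)/2-T).round(1))
im=c["color"];m=(cv2.cvtColor(im,cv2.COLOR_BGR2HSV)[...,2]<75).astype(np.uint8)*255
x=cv2.resize(im[130:180,200:270],None,fx=8,fy=8,interpolation=2);cv2.imwrite("pics/s6.png",x);print(T)
E
```

```text
130 L 121.5 W 62.9 yaw -5.8 centre-TCP [20.3 23.3] alt [19.8 24.8]
137 L 120.0 W 62.1 yaw -5.8 centre-TCP [12.   8.9] alt [11.5 10. ]
144 L 118.6 W 61.4 yaw -5.8 centre-TCP [ 3.7 -5.5] alt [ 3.2 -4.7]
[475.88696408 360.87574404]
```

View pics/s6.png

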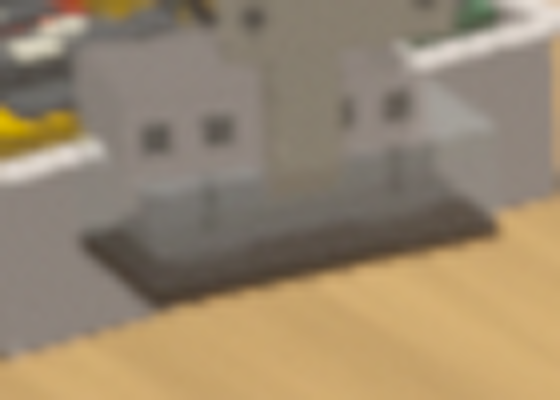

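Request:
servo_tool([
  [[0,-0.15,0,0,0,0],[0,-0.3,0,0,0,0],[0,-0.46,0,0,0,0],[0,-0.62,0,0,0,0],[0,-0.78,0,0,0,0],[0,-0.9,0,0,0,0],[0,-0.9,0,0,0,0]],
])

```text
time: 9.2
tool_pos: [0.4759, 0.1734, 0.1442]
tcp_rot: [0.7, 0.082, 0.704, -0.083]
contact_force: [-0.4, -0.6, -1.2]
finger_gap: 0.672
```

Request:
servo_tool([
  [[0,-0.15,0,0,0,0],[0,-0.3,0,0,0,0],[0,-0.46,0,0,0,0],[0,-0.62,0,0,0,0],[0,-0.78,0,0,0,0],[0,-0.9,0,0,0,0],[0,-0.9,0,0,0,0]],
])

```text
time: 9.78
tool_pos: [0.4752, -0.0129, 0.1447]
tcp_rot: [0.7, 0.084, 0.703, -0.087]
contact_force: [0.3, -0.5, -1.6]
finger_gap: 0.669
```

Request:
servo_tool([
  [[0,-0.15,0,0,0,0],[0,-0.3,0,0,0,0],[0,-0.46,0,0,0,0],[0,-0.62,0,0,0,0],[0,-0.78,0,0,0,0],[0,-0.9,0,0,0,0],[0,-0.9,0,0,0,0]],
])

```text
time: 10.37
tool_pos: [0.4742, -0.199, 0.1451]
tcp_rot: [0.701, 0.086, 0.703, -0.09]
contact_force: [-1.1, -1.0, -0.8]
finger_gap: 0.669
```

Request:
servo_tool([
  [[0,-0.15,0,0,0,0.03],[0,-0.3,0,0,0,0.06],[0,-0.46,0,0,0,0.1],[0,-0.62,0,0,0,0.13],[0,-0.78,0,0,0,0.158],[0,-0.8,0,0,0,0.158],[0,-0.8,0,0,0,0.158],[0,-0.8,0,0,0,0.158]],
])

```text
time: 11.03
tool_pos: [0.474, -0.3581, 0.1448]
tcp_rot: [0.706, 0.003, 0.708, -0.007]
contact_force: [1.1, 1.1, -1.9]
finger_gap: 0.67
```

```bash
python3 - <<'E'
from h import *
from station import robot
plan(475,-357,16,90.8)
c=robot.capture("side");cv2.imwrite("pics/s7.png",cv2.resize(c["color"][230:400,350:550],None,fx=4,fy=3.5,interpolation=2))
E
```

```text
turn 2 units [ 0.004 -0.002  0.019]
turn -178 units [-2.000e-03 -6.000e-03 -2.076e+00]
t 11.03 pos [ 0.474  -0.3581  0.1448] jaw 89.2 j [ 0.22  0.46  0.48  1.75 -0.24  0.99  2.34] F [ 1.1  1.1 -1.9] gap 0.67
shift [ 0.005  0.006 -0.644]
```

View pics/s7.png

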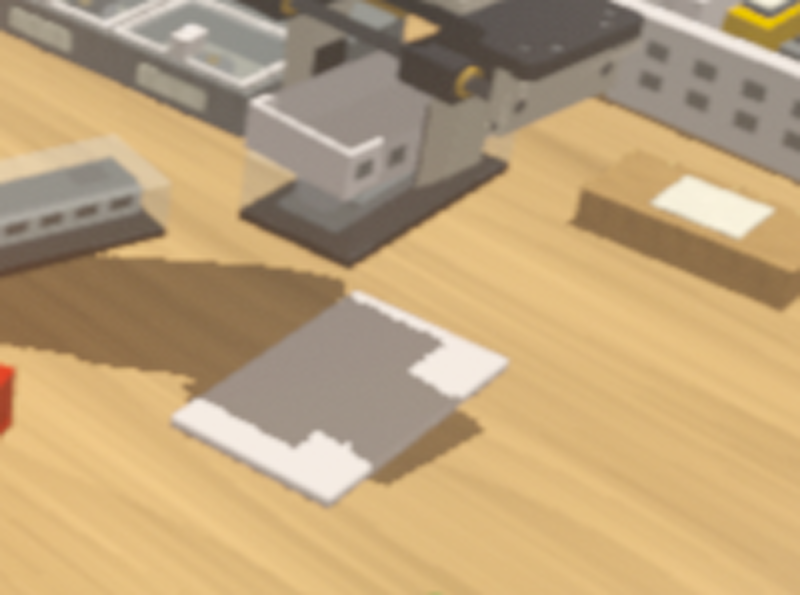

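```bash
python3 - <<'E'
from h import *
c=np.load("side0.npz")
def f(q,z,W):
    a,b,d=ray(c,np.array(q)/[4,3.5]+[350,230],z/1000)[:,:2]*1000
    e=d-b;L=np.hypot(*e);n=np.array([-e[1],e[0]])/L;g=a-b
    print(z,L.round(),np.hypot(*g).round(),np.degrees(np.arctan2(e[1],e[0])).round(1),np.degrees(np.arctan2(-g[0],g[1])).round(1),((b+d)/2+W/2*n).round(1),((a+d)/2).round(1))
f([(172,418),(332,503),(508,362)],8,90)
for z in(134,138,142):f([(240,213),(350,263),(505,165)],z,60)
E
```

```text
8 153.0 90.0 8.4 7.3 [ 481.9 -356.9] [ 482.8 -356.8]
134 122.0 59.0 6.5 7.2 [ 491.3 -348.6] [ 491.  -349.4]
138 122.0 58.0 6.5 7.2 [ 486.5 -351.9] [ 486.2 -352.9]
142 121.0 58.0 6.5 7.2 [ 481.7 -355.3] [ 481.5 -356.4]
```

Case pose in the hand is about (484,-354) with yaw 7°. The base is at (482,-355) with yaw 8°, so I lower straight down.

Request:
servo_tool([
  [[0,0,-0.1,0,0,0],[0,0,-0.2,0,0,0],[0,0,-0.3,0,0,0],[0,0,-0.4,0,0,0],[0,0,-0.5,0,0,0],[0,0,-0.56,0,0,0],[0,0,-0.6,0,0,0],[0,0,-0.62,0,0,0],[0,0,-0.635,0,0,0],[0,0,-0.64,0,0,0],[0,0,-0.645,0,0,0],[0,0,-0.645,0,0,0]],
])

```text
time: 12.08
tool_pos: [0.4747, -0.3575, 0.0163]
tcp_rot: [0.707, 0.002, 0.708, -0.006]
contact_force: [-0.8, 1.1, -0.7]
finger_gap: 0.67
```

Request:
servo_tool([
  [[0,0,-0.005,0,0,0],[0,0,-0.008,0,0,0],[0,0,-0.008,0,0,0]],
])

```text
time: 12.33
tool_pos: [0.4751, -0.3578, 0.0152]
tcp_rot: [0.707, 0.002, 0.707, -0.006]
contact_force: [0.7, -0.2, 1.0]
finger_gap: 0.671
```

Request:
servo_tool([
  [[0,0,0,0,0,0],[0,0,0,0,0,0],[0,0,0,0,0,0],[0,0,0,0,0,0],[0,0,0,0,0,0],[0,0,0,0,0,0]],
], hand=0)

```text
time: 12.83
tool_pos: [0.475, -0.3579, 0.0152]
tcp_rot: [0.707, 0.002, 0.707, -0.006]
contact_force: [0.7, 0.7, -0.3]
finger_gap: 0.992
```

```bash
python3 - <<'E'
from h import *
from station import robot
s=robot.state();T=s["tool_pos"];print(T,s["finger_gap"],s["contact_force"])
for n in("side","top"):
    c=robot.capture(n);np.savez(n+"8.npz",**c)
c=np.load("side8.npz");t=np.load("top8.npz")
a=cv2.resize(c["color"][260:380,370:510],None,fx=4.5,fy=4.5,interpolation=2);cv2.imwrite("pics/s8.png",a)
E
```

```text
[ 0.47504368 -0.35787081  0.01521962] 0.9919786331913113 [ 0.66650847  0.73431252 -0.33915047]
```

View pics/s8.png

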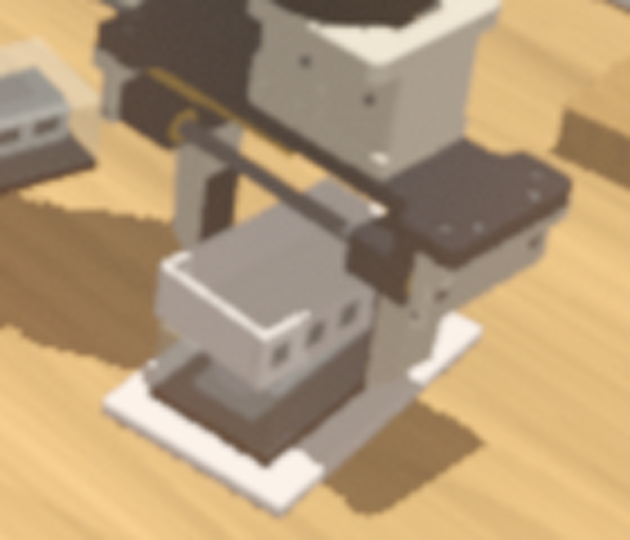

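The case sits centred on the short base with the tray still on it. I'll work out the tip height from the near finger's bottom edge at (370–410, 375–390) in the crop.

```bash
python3 - <<'E'
from h import *
c=np.load("side8.npz");T=np.array([475,-357.9,15.2]);o=-c["R"].T@c["t"]*1000
for q in((368,392),(410,378),(390,386)):
    p=np.array(q)/4.5+[370,260];d=np.array([(p[0]-c["cx"])/c["fx"],(p[1]-c["cy"])/c["fy"],1])@c["R"]
    for y in(-423,-404):print(q,y,np.round(o+d*(y-o[1])/d[1]-[T[0],0,0]))
Z=c["range_z"]
for v in range(336,350):
    u=456;z=Z[v,u];P=np.array([(u-c["cx"])/c["fx"],(v-c["cy"])/c["fy"],1])*z;print(v,np.round((c["R"].T@(P-c["t"]))*1000),end=" ")
E
```

```text
(368, 392) -423 [ -34. -423.   62.]
(368, 392) -404 [  -6. -404.   34.]
(410, 378) -423 [  -8. -423.   55.]
(410, 378) -404 [  21. -404.   27.]
(390, 386) -423 [ -20. -423.   58.]
(390, 386) -404 [   8. -404.   29.]
336 [ 463. -413.   69.] 337 [ 462. -414.   68.] 338 [ 463. -414.   65.] 339 [ 463. -414.   63.] 340 [ 463. -414.   60.] 341 [ 463. -414.   58.] 342 [ 463. -415.   56.] 343 [ 461. -417.   57.] 344 [ 503. -389.   12.] 345 [ 500. -391.   13.] 346 [ 499. -392.   12.] 347 [ 500. -392.    9.] 348 [ 497. -394.   10.] 349 [ 495. -396.    9.]
```

Using the finger's actual outer face, the tip is at about reading +26 mm (true TCP at reading +40). That agrees with the case having been pinched by about 7 mm. I raise 12 mm so only the tray is gripped.

Request:
servo_tool([
  [[0,0,0.03,0,0,0],[0,0,0.06,0,0,0],[0,0,0.06,0,0,0],[0,0,0.06,0,0,0]],
])

```text
time: 13.27
tool_pos: [0.4755, -0.3582, 0.0279]
tcp_rot: [0.707, 0.002, 0.707, -0.007]
contact_force: [0.4, 0.1, 0.3]
finger_gap: 0.999
```

Request:
servo_tool([
  [[0,0,0,0,0,0],[0,0,0,0,0,0],[0,0,0,0,0,0],[0,0,0,0,0,0],[0,0,0,0,0,0],[0,0,0,0,0,0],[0,0,0,0,0,0],[0,0,0,0,0,0],[0,0,0,0,0,0]],
], hand=1, squeeze=12)

```text
time: 14.02
tool_pos: [0.4754, -0.3581, 0.0279]
tcp_rot: [0.707, 0.002, 0.707, -0.007]
contact_force: [-0.2, 0.3, -0.0]
finger_gap: 0.631
```

Request:
servo_tool([
  [[0,0,0.05,0,0,0],[0,0,0.1,0,0,0],[0,0,0.2,0,0,0],[0,0,0.35,0,0,0],[0,0,0.5,0,0,0],[0,0,0.5,0,0,0],[0,0,0.5,0,0,0]],
])

```text
time: 14.6
tool_pos: [0.4767, -0.3591, 0.1307]
tcp_rot: [0.709, 0.001, 0.705, -0.007]
contact_force: [-0.2, 0.2, -1.0]
finger_gap: 0.631
```

```bash
python3 - <<'E'
from h import *
from station import robot
plan(478,352,-13,76)
c=robot.capture("side");cv2.imwrite("pics/s9.png",cv2.resize(c["color"][230:380,370:510],None,fx=4,fy=4,interpolation=2))
E
```

```text
turn -13 units [ 0.006  0.002 -0.155]
turn 167 units [-0.003  0.009  1.94 ]
t 14.6 pos [ 0.4767 -0.3591  0.1307] jaw 89.3 j [ 0.22  0.48  0.47  1.77 -0.25  0.95  2.35] F [-0.2  0.2 -1. ] gap 0.631
shift [ 0.006  3.556 -0.718]
```

View pics/s9.png

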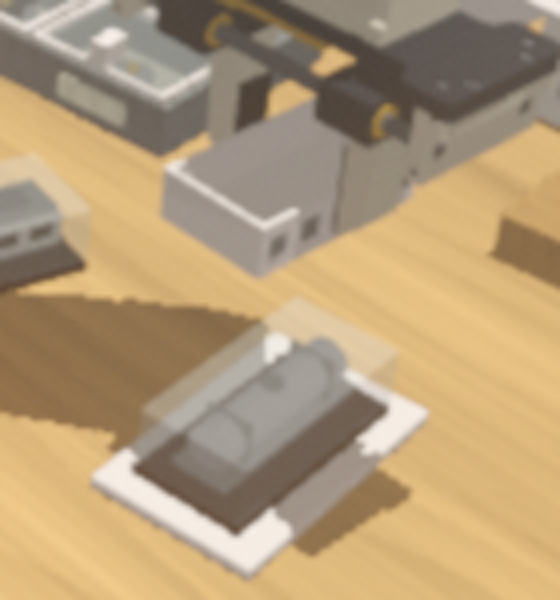

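The tray is lifted alone (gap 0.631, i.e. 58 mm), and the short case stays centred on its base. Now I carry the tray to the stand.

Request:
servo_tool([
  [[0,0.15,0.02,0,0,0],[0,0.3,0.02,0,0,0],[0,0.46,0.02,0,0,0],[0,0.62,0.02,0,0,0],[0,0.78,0.02,0,0,0],[0,0.9,0.02,0,0,0],[0,0.9,0.02,0,0,0]],
])

```text
time: 15.23
tool_pos: [0.4752, -0.172, 0.1317]
tcp_rot: [0.707, 0.001, 0.707, -0.003]
contact_force: [-0.2, 0.2, -0.5]
finger_gap: 0.634
```

Request:
servo_tool([
  [[0,0.15,0,0,0,0],[0,0.3,0,0,0,0],[0,0.46,0,0,0,0],[0,0.62,0,0,0,0],[0,0.78,0,0,0,0],[0,0.9,0,0,0,0],[0,0.9,0,0,0,0]],
])

```text
time: 15.82
tool_pos: [0.4745, 0.0133, 0.1308]
tcp_rot: [0.706, -0.001, 0.708, -0.0]
contact_force: [0.1, 0.8, -0.7]
finger_gap: 0.633
```

Request:
servo_tool([
  [[0,0.15,0,0,0,0],[0,0.3,0,0,0,0],[0,0.46,0,0,0,0],[0,0.62,0,0,0,0],[0,0.78,0,0,0,0],[0,0.9,0,0,0,0],[0,0.9,0,0,0,0]],
])

```text
time: 16.4
tool_pos: [0.4737, 0.1985, 0.1299]
tcp_rot: [0.706, -0.003, 0.708, 0.002]
contact_force: [-0.0, -0.3, -0.3]
finger_gap: 0.634
```

Request:
servo_tool([
  [[0,0.15,0,0,0,0],[0,0.3,0,0,0,0],[0,0.46,0,0,0,0],[0,0.62,0,0,0,0],[0,0.78,0,0,0,0],[0,0.85,0,0,0,0],[0,0.85,0,0,0,0],[0,0.85,0,0,0,0]],
])

```text
time: 17.07
tool_pos: [0.4737, 0.3675, 0.1289]
tcp_rot: [0.705, -0.004, 0.709, 0.002]
contact_force: [-0.4, -0.4, -0.8]
finger_gap: 0.632
```

```bash
python3 -c "
from h import *
plan(478,352,-11,89.3)"
```

```text
turn -1 units [ 0.002 -0.003 -0.013]
turn 179 units [0.005 0.003 2.081]
t 17.07 pos [0.4737 0.3675 0.1289] jaw 90.4 j [-0.96  0.47  0.3   1.74 -0.16  0.96  0.98] F [-0.4 -0.4 -0.8] gap 0.632
shift [ 0.022 -0.077 -0.7  ]
```

Request:
servo_tool([
  [[0.022,-0.077,0,0.002,-0.003,0],[0.022,-0.077,-0.1,0.002,-0.003,0],[0.022,-0.077,-0.2,0.002,-0.003,0],[0.022,-0.077,-0.3,0.002,-0.003,0],[0.022,-0.077,-0.4,0.002,-0.003,0],[0.022,-0.077,-0.5,0.002,-0.003,0],[0.022,-0.077,-0.58,0.002,-0.003,0],[0.022,-0.077,-0.63,0.002,-0.003,0],[0.022,-0.077,-0.67,0.002,-0.003,0],[0.022,-0.077,-0.69,0.002,-0.003,0],[0.022,-0.077,-0.7,0.002,-0.003,0],[0.022,-0.077,-0.703,0.002,-0.003,0],[0.022,-0.077,-0.703,0.002,-0.003,0]],
])

```text
time: 18.15
tool_pos: [0.4784, 0.3522, -0.0111]
tcp_rot: [0.707, -0.002, 0.707, 0.003]
contact_force: [-0.1, -0.0, -0.4]
finger_gap: 0.632
```

```bash
python3 -c "
from h import *
plan(478,352,-12,89.3)"
```

```text
turn -1 units [-0.001  0.    -0.013]
turn 179 units [-0.000e+00 -1.000e-03  2.081e+00]
t 18.15 pos [ 0.4784  0.3522 -0.0111] jaw 90.4 j [-0.89  0.64  0.24  1.87 -0.23  0.66  1.07] F [-0.1 -0.  -0.4] gap 0.632
shift [-0.002 -0.001 -0.004]
```

Request:
servo_tool([
  [[0,0,-0.005,0,0,0],[0,0,-0.008,0,0,0],[0,0,-0.008,0,0,0]],
])

```text
time: 18.4
tool_pos: [0.4789, 0.3526, -0.0121]
tcp_rot: [0.708, -0.002, 0.707, 0.003]
contact_force: [-0.4, 0.2, 2.4]
finger_gap: 0.634
```

Request:
servo_tool([
  [[0,0,0,0,0,0],[0,0,0,0,0,0],[0,0,0,0,0,0],[0,0,0,0,0,0],[0,0,0,0,0,0],[0,0,0,0,0,0]],
], hand=0)

```text
time: 18.9
tool_pos: [0.4789, 0.3526, -0.0122]
tcp_rot: [0.708, -0.002, 0.707, 0.003]
contact_force: [-0.8, -0.1, 0.0]
finger_gap: 0.989
```

Request:
servo_tool([
  [[0,0,0.1,0,0,0],[0,0,0.3,0,0,0],[0,0,0.5,0,0,0],[0,0,0.7,0,0,0],[0,0,0.7,0,0,0],[0,0,0.7,0,0,0]],
])

```text
time: 19.4
tool_pos: [0.4803, 0.3537, 0.1305]
tcp_rot: [0.709, -0.001, 0.705, 0.005]
contact_force: [0.1, -0.2, -0.6]
finger_gap: 0.993
```

Request:
servo_tool([
  [[-0.1,-1,0,0,0,0],[-0.1,-1,0,0,0,0],[-0.1,-1,0,0,0,0],[-0.1,-1,0,0,0,0],[-0.1,-1,0,0,0,0],[-0.1,-1,0,0,0,0]],
])

```text
time: 19.9
tool_pos: [0.4585, 0.1458, 0.1295]
tcp_rot: [0.708, 0.001, 0.706, 0.001]
contact_force: [0.1, 0.1, 0.5]
finger_gap: 1.002
```

```bash
python3 - <<'E'
from h import *
from station import robot
c=robot.capture("top");np.savez("top10.npz",**c);im=c["color"]
a=cv2.resize(im[195:285,110:210],None,fx=4,fy=4,interpolation=2);b=cv2.resize(im[205:295,320:380],None,fx=6.5,fy=6.5,interpolation=2)
o=np.zeros((590,800,3),np.uint8);o[:360,:400]=a;o[:585,400:790]=b;cv2.imwrite("pics/t10.png",cv2.convertScaleAbs(o,alpha=1.5))
plan(430,-150,0,76)
E
```

```text
turn -14 units [-0.002  0.002 -0.164]
turn 166 units [-0.003 -0.003  1.93 ]
t 19.95 pos [0.4592 0.1496 0.1297] jaw 90.1 j [-0.7   0.29  0.35  2.03 -0.13  0.84  1.29] F [0.1 1.2 0.4] gap 1.0
shift [-0.146 -1.498 -0.648]
```

View pics/t10.png

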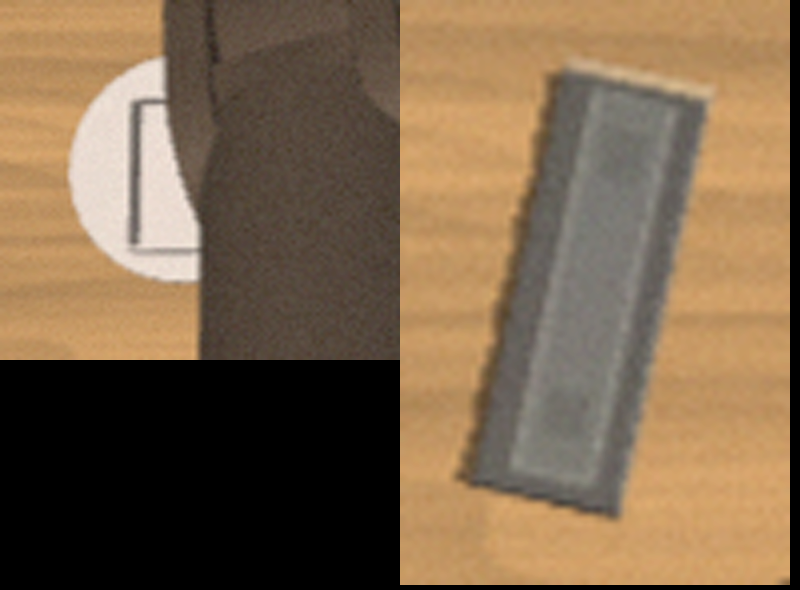

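The tray is on the stand. The long case is fully visible with floor corners at crop (557,75), (705,100), (620,517), (475,485).

```bash
python3 - <<'E'
from h import *
c=np.load("top10.npz")
q=np.array([(157,75),(305,100),(220,517),(75,485)])/6.5+[320,205]
w=ray(c,q,.003)[:,:2]*1000;print(w.round(),w.mean(0).round(1))
for e in(w[0]-w[3],w[1]-w[2]):print(np.hypot(*e).round(),np.degrees(np.arctan2(e[1],e[0])).round(1))
print(np.hypot(*(w[0]-w[1])).round())
x,y=w.mean(0);yaw=np.degrees(np.arctan2(*( (w[0]-w[3]+w[1]-w[2])[::-1])))
plan(x,y,-6,yaw+90)
E
```

```text
[[ 529. -138.]
 [ 518. -197.]
 [ 351. -161.]
 [ 364. -104.]] [ 440.6 -150.1]
168.0 -11.6
171.0 -12.1
60.0
turn -12 units [-0.002  0.002 -0.139]
turn 168 units [-0.003 -0.003  1.955]
t 19.95 pos [0.4592 0.1496 0.1297] jaw 90.1 j [-0.7   0.29  0.35  2.03 -0.13  0.84  1.29] F [0.1 1.2 0.4] gap 1.0
shift [-0.093 -1.498 -0.678]
```

Request:
servo_tool([
  [[-0.05,-0.75,0,-0.002,0.002,-0.07],[-0.05,-0.75,0,-0.002,0.002,-0.14],[-0.05,-0.75,0,-0.002,0.002,-0.14],[-0.05,-0.75,0,-0.002,0.002,-0.14],[-0.05,-0.75,0,-0.002,0.002,-0.14]],
])

```text
time: 20.37
tool_pos: [0.4481, -0.0056, 0.1291]
tcp_rot: [0.703, 0.075, 0.703, -0.076]
contact_force: [1.0, -0.5, -0.2]
finger_gap: 1.004
```

Request:
servo_tool([
  [[-0.04,-0.75,0,0,0,0],[-0.04,-0.75,0,0,0,0],[-0.04,-0.75,0,0,0,0],[-0.04,-0.75,0,0,0,0],[-0.04,-0.75,0,0,0,0],[-0.04,-0.75,0,0,0,0],[-0.04,-0.75,0,0,0,0]],
])

```text
time: 20.95
tool_pos: [0.4403, -0.154, 0.1284]
tcp_rot: [0.702, 0.075, 0.704, -0.076]
contact_force: [-0.1, -0.4, -0.5]
finger_gap: 1.002
```

```bash
python3 -c "
from h import *
plan(440.6,-150.1,-6,78.1)"
```

```text
turn 0 units [ 0.001 -0.002  0.004]
turn -180 units [-3.000e-03 -1.000e-03 -2.091e+00]
t 20.95 pos [ 0.4403 -0.154   0.1284] jaw 77.8 j [-0.2   0.28  0.52  2.07 -0.18  0.84  1.79] F [-0.1 -0.4 -0.5] gap 1.002
shift [ 0.001  0.02  -0.672]
```

Request:
servo_tool([
  [[0,0.02,-0.1,0.001,-0.002,0.004],[0,0.02,-0.2,0.001,-0.002,0.004],[0,0.02,-0.3,0.001,-0.002,0.004],[0,0.02,-0.4,0.001,-0.002,0.004],[0,0.02,-0.5,0.001,-0.002,0.004],[0,0.02,-0.6,0.001,-0.002,0.004],[0,0.02,-0.65,0.001,-0.002,0.004],[0,0.02,-0.67,0.001,-0.002,0.004],[0,0.02,-0.672,0.001,-0.002,0.004]],
])

```text
time: 21.7
tool_pos: [0.4402, -0.1488, -0.0066]
tcp_rot: [0.703, 0.073, 0.704, -0.072]
contact_force: [-0.1, 0.1, 0.7]
finger_gap: 1.004
```

Request:
servo_tool([
  [[0,0,0,0,0,0],[0,0,0,0,0,0],[0,0,0,0,0,0],[0,0,0,0,0,0],[0,0,0,0,0,0],[0,0,0,0,0,0],[0,0,0,0,0,0],[0,0,0,0,0,0],[0,0,0,0,0,0]],
], hand=1, squeeze=20)

```text
time: 22.45
tool_pos: [0.4404, -0.1489, -0.0062]
tcp_rot: [0.703, 0.073, 0.703, -0.072]
contact_force: [-0.6, 0.0, 6.1]
finger_gap: 0.656
```

Request:
servo_tool([
  [[0,0,0.1,0,0,0],[0,0,0.2,0,0,0],[0,0,0.3,0,0,0],[0,0,0.4,0,0,0],[0,0,0.4,0,0,0],[0,0,0.4,0,0,0]],
])

```text
time: 22.95
tool_pos: [0.441, -0.1488, 0.0743]
tcp_rot: [0.704, 0.073, 0.703, -0.072]
contact_force: [-0.1, -0.2, -1.6]
finger_gap: 0.652
```

```bash
python3 -c "
from h import *
plan(453.8,141.7,3,96.8)"
```

```text
turn 19 units [-0.001  0.001  0.216]
turn -161 units [ 2.000e-03  1.000e-03 -1.878e+00]
t 22.95 pos [ 0.441  -0.1488  0.0743] jaw 78.2 j [-0.17  0.36  0.49  2.13 -0.26  0.7   1.86] F [-0.1 -0.2 -1.6] gap 0.652
shift [ 0.064  1.453 -0.357]
```

Request:
servo_tool([
  [[0.01,0.15,0,0,0,0.04],[0.02,0.3,0,0,0,0.08],[0.03,0.45,0,0,0,0.12],[0.03,0.6,0,0,0,0.16],[0.03,0.75,0,0,0,0.216],[0.03,0.75,0,0,0,0.216]],
])

```text
time: 23.45
tool_pos: [0.446, 0.0071, 0.0729]
tcp_rot: [0.705, -0.045, 0.706, 0.047]
contact_force: [0.0, 0.3, -1.5]
finger_gap: 0.653
```

Request:
servo_tool([
  [[0.01,0.15,0,0,0,0],[0.02,0.3,0,0,0,0],[0.03,0.45,0,0,0,0],[0.03,0.6,0,0,0,0],[0.03,0.71,0,0,0,0],[0.03,0.71,0,0,0,0],[0.03,0.71,0,0,0,0]],
])

```text
time: 24.03
tool_pos: [0.4511, 0.15, 0.0716]
tcp_rot: [0.705, -0.046, 0.707, 0.048]
contact_force: [-0.5, -0.3, -3.0]
finger_gap: 0.656
```

```bash
python3 -c "
from h import *
plan(453.8,141.7,3,96.8)"
```

```text
turn -1 units [-0.002 -0.002 -0.01 ]
turn 179 units [ 0.003 -0.003  2.085]
t 24.03 pos [0.4511 0.15   0.0716] jaw 97.6 j [-0.7   0.37  0.35  2.1  -0.2   0.7   1.48] F [-0.5 -0.3 -3. ] gap 0.656
shift [ 0.014 -0.041 -0.343]
```

Request:
servo_tool([
  [[0.014,-0.041,0,-0.002,-0.002,-0.01],[0.014,-0.041,-0.1,-0.002,-0.002,-0.01],[0.014,-0.041,-0.2,-0.002,-0.002,-0.01],[0.014,-0.041,-0.27,-0.002,-0.002,-0.01],[0.014,-0.041,-0.31,-0.002,-0.002,-0.01],[0.014,-0.041,-0.33,-0.002,-0.002,-0.01],[0.014,-0.041,-0.343,-0.002,-0.002,-0.01],[0.014,-0.041,-0.35,-0.002,-0.002,-0.01],[0.014,-0.041,-0.353,-0.002,-0.002,-0.01],[0.014,-0.041,-0.353,-0.002,-0.002,-0.01]],
])

```text
time: 24.87
tool_pos: [0.4543, 0.1413, 0.0018]
tcp_rot: [0.706, -0.042, 0.706, 0.041]
contact_force: [-1.0, -1.3, 0.8]
finger_gap: 0.651
```

Request:
servo_tool([
  [[0,0,0,0,0,0],[0,0,0,0,0,0],[0,0,0,0,0,0],[0,0,0,0,0,0],[0,0,0,0,0,0],[0,0,0,0,0,0]],
], hand=0)

```text
time: 25.37
tool_pos: [0.4543, 0.1413, 0.0019]
tcp_rot: [0.706, -0.041, 0.706, 0.042]
contact_force: [0.8, 1.1, -0.4]
finger_gap: 0.989
```

Request:
servo_tool([
  [[0,0,0.1,0,0,0],[0,0,0.3,0,0,0],[0,0,0.5,0,0,0],[0,0,0.6,0,0,0],[0,0,0.6,0,0,0],[0,0,0.6,0,0,0]],
])

```text
time: 25.87
tool_pos: [0.4551, 0.1419, 0.123]
tcp_rot: [0.707, -0.041, 0.705, 0.042]
contact_force: [0.2, -0.1, -0.9]
finger_gap: 1.001
```

```bash
python3 - <<'E'
from h import *
# lid1 handle: centre from white blob at both views
c=np.load("top10.npz");s=np.load("side8.npz")
t0=np.load("top0.npz");s0=np.load("side0.npz")
w=white(t0["color"],110,40)
m=np.zeros_like(w);m[165:185,278:296]=w[165:185,278:296]
n,l,st,ce=cv2.connectedComponentsWithStats(m);print(st[1:],ce[1:].round(1))
for k in range(1,n):print(np.round(ray(t0,ce[k],.054)*1000))
plan(627,11,10,95.3)
E
```

```text
[[278 173  18  10  52]] [[285.7 178.1]]
[[620.  12.  54.]]
turn -1 units [-0.001  0.002 -0.017]
turn 179 units [-4.000e-03 -2.000e-03  2.077e+00]
t 25.87 pos [0.4551 0.1419 0.123 ] jaw 96.8 j [-0.73  0.29  0.39  2.05 -0.15  0.82  1.44] F [ 0.2 -0.1 -0.9] gap 1.001
shift [ 0.86  -0.655 -0.565]
```

Request:
servo_tool([
  [[0.85,-0.655,0,-0.001,0.002,-0.017],[0.85,-0.655,0,-0.001,0.002,-0.017],[0.85,-0.655,0,-0.001,0.002,-0.017],[0.85,-0.655,0,-0.001,0.002,-0.017],[0.85,-0.655,0,-0.001,0.002,-0.017],[0.85,-0.655,0,-0.001,0.002,-0.017],[0.85,-0.655,0,-0.001,0.002,-0.017],[0.85,-0.655,0,-0.001,0.002,-0.017],[0.85,-0.655,0,-0.001,0.002,-0.017]],
], hand=0.5)

```text
time: 26.62
tool_pos: [0.6235, 0.0123, 0.1217]
tcp_rot: [0.706, -0.033, 0.707, 0.033]
contact_force: [0.8, 0.3, -0.9]
finger_gap: 0.502
```

```bash
python3 - <<'E'
from h import *
from station import robot
plan(625,11,18,95.3)
c=robot.capture("side");np.savez("side11.npz",**c);im=c["color"]
a=cv2.resize(im[170:270,320:440],None,fx=6,fy=6,interpolation=2)[:600,:720]
cv2.imwrite("pics/s11.png",a)
E
```

```text
turn 0 units [-0.001 -0.002 -0.001]
turn 180 units [ 2.000e-03 -1.000e-03  2.094e+00]
t 26.62 pos [0.6235 0.0123 0.1217] jaw 95.4 j [-0.38  0.53  0.41  1.7  -0.25  0.97  1.79] F [ 0.8  0.3 -0.9] gap 0.502
shift [ 0.008 -0.007 -0.519]
```

View pics/s11.png

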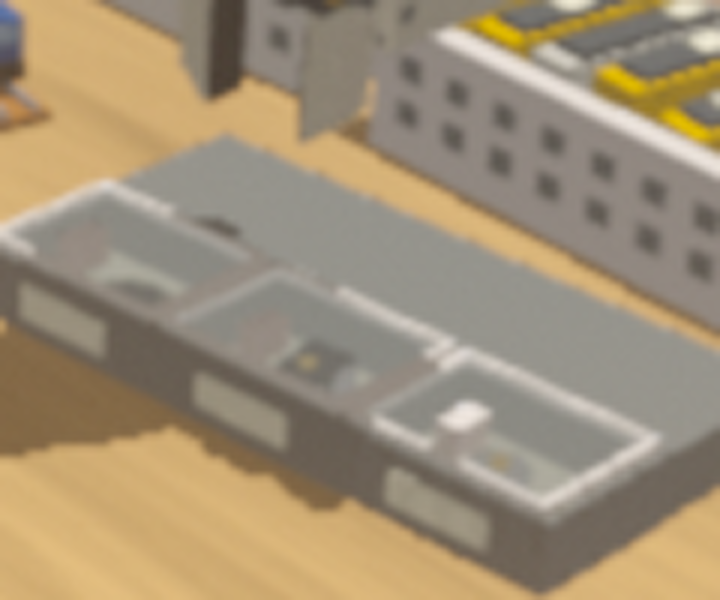

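The side view also shows the bogie in the middle compartment (stud at crop (310,362)) and the middle grip at about (265,333). I'll check the grip's position by ray.

```bash
python3 - <<'E'
from h import *
c=np.load("side11.npz");f=lambda p:np.array(p)/6+[320,170]
print("mid",ray(c,f((265,335)),.046)*1000,"right",ray(c,f((465,420)),.049)*1000)
# bogie stud both views: side px, z=.026; compartment rim inner corners z=.036
print("stud",ray(c,f((309,362)),.026)*1000)
E
```

```text
mid [[628.53536666  12.50876146  46.        ]] right [[641.80342401 -89.01225107  49.        ]]
stud [[652.51522531  10.40948625  26.        ]]
```

Request:
servo_tool([
  [[0.015,-0.003,-0.1,0,-0.002,0],[0.015,-0.003,-0.2,0,-0.002,0],[0.015,-0.003,-0.3,0,-0.002,0],[0.015,-0.003,-0.4,0,-0.002,0],[0.015,-0.003,-0.47,0,-0.002,0],[0.015,-0.003,-0.5,0,-0.002,0],[0.015,-0.003,-0.52,0,-0.002,0],[0.015,-0.003,-0.52,0,-0.002,0]],
])

```text
time: 27.33
tool_pos: [0.6261, 0.0128, 0.018]
tcp_rot: [0.707, -0.033, 0.706, 0.034]
contact_force: [0.1, 0.3, -0.5]
finger_gap: 0.503
```

Request:
servo_tool([
  [[0,0,0,0,0,0],[0,0,0,0,0,0],[0,0,0,0,0,0],[0,0,0,0,0,0],[0,0,0,0,0,0],[0,0,0,0,0,0],[0,0,0,0,0,0],[0,0,0,0,0,0]],
], hand=1, squeeze=12)

```text
time: 28.0
tool_pos: [0.6265, 0.0108, 0.0184]
tcp_rot: [0.707, -0.033, 0.706, 0.033]
contact_force: [0.4, -4.9, 2.4]
finger_gap: 0.128
```

The grip is held (0.128, i.e. 12 mm). Now I slide the lid.

Request:
servo_tool([
  [[0.04,0.008,0,0,0,0],[0.08,0.012,0,0,0,0],[0.12,0.016,0,0,0,0],[0.16,0.02,0,0,0,0],[0.2,0.023,0,0,0,0],[0.24,0.027,0,0,0,0],[0.28,0.031,0,0,0,0],[0.32,0.035,0,0,0,0],[0.345,0.038,0,0,0,0],[0.345,0.038,0,0,0,0],[0.345,0.038,0,0,0,0]],
])

```text
time: 28.92
tool_pos: [0.6972, 0.0179, 0.0185]
tcp_rot: [0.708, -0.034, 0.705, 0.033]
contact_force: [1.7, -4.8, -0.3]
finger_gap: 0.133
```

Request:
servo_tool([
  [[0,0,0,0,0,0],[0,0,0,0,0,0],[0,0,0,0,0,0],[0,0,0,0,0,0]],
], hand=0.5)

```text
time: 29.25
tool_pos: [0.6973, 0.0191, 0.0183]
tcp_rot: [0.707, -0.034, 0.705, 0.033]
contact_force: [0.1, -0.1, -0.8]
finger_gap: 0.368
```

Request:
servo_tool([
  [[0,0,0.1,0,0,0],[0,0,0.3,0,0,0],[0,0,0.5,0,0,0],[-0.5,0,0.5,0,0,0],[-1,0,0.5,0,0,0],[-1,0,0.5,0,0,0],[-1,0,0.5,0,0,0],[-1,0,0.5,0,0,0],[-1,0,0.5,0,0,0],[-1,0,0.5,0,0,0]],
])

```text
time: 30.08
tool_pos: [0.4958, 0.0198, 0.1188]
tcp_rot: [0.707, -0.033, 0.705, 0.034]
contact_force: [1.2, 0.1, 0.1]
finger_gap: 0.5
```

Request:
servo_tool([
  [[0.1,-1,0.1,0,0,0],[0.1,-1,0.1,0,0,0],[0.1,-1,0.1,0,0,0],[0.1,-1,0.1,0,0,0],[0.1,-1,0.1,0,0,0],[0.1,-1,0.1,0,0,0],[0.1,-1,0.1,0,0,0]],
])

```text
time: 30.67
tool_pos: [0.5172, -0.1833, 0.1391]
tcp_rot: [0.708, -0.032, 0.705, 0.032]
contact_force: [0.7, 0.5, -1.1]
finger_gap: 0.501
```

```bash
python3 - <<'E'
from h import *
from station import robot
c=robot.capture("top");np.savez("top12.npz",**c);s=robot.capture("side");np.savez("side12.npz",**s)
im=c["color"];a=cv2.resize(im[110:200,215:355],None,fx=5,fy=5,interpolation=2)[:400,:690]
o=np.zeros((600,800,3),np.uint8);o[:400,:690]=a
b=cv2.resize(im[195:290,110:270],None,fx=2.1,fy=2.1,interpolation=2);o[400:400+b.shape[0],:b.shape[1]]=b
d=cv2.resize(s["color"][185:255,340:430],None,fx=2.85,fy=2.85);o[400:599,340:340+d.shape[1]]=d[:199]
e=cv2.resize(im[190:275,390:465],None,fx=2.3,fy=2.3);o[400:400+e.shape[0],600:600+e.shape[1]]=e
cv2.imwrite("pics/t12.png",cv2.convertScaleAbs(o,alpha=1.4))
E
```

```text
(no output)
```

View pics/t12.png

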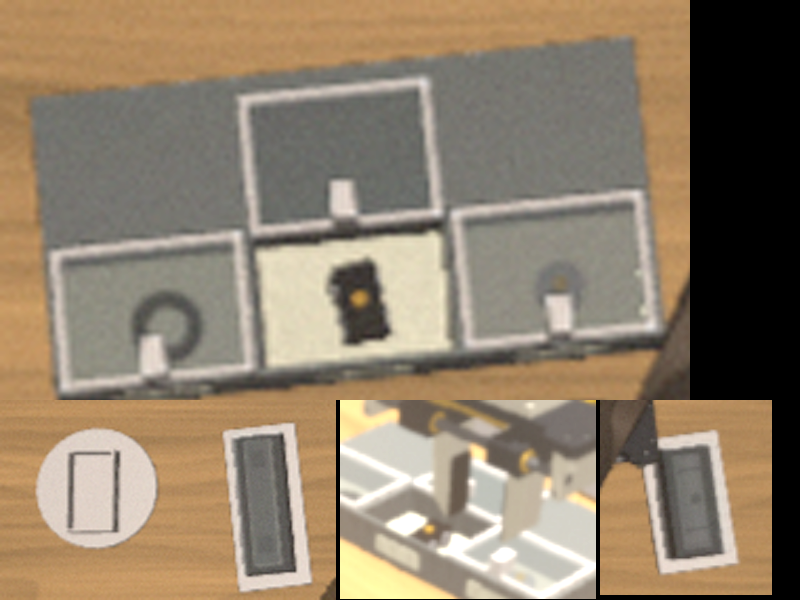

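The middle lid is fully open and the bogie is at crop (360,300). Both cases sit squarely on their bases and the tray is centred on the stand. I measure the bogie and the tray.

```bash
python3 - <<'E'
from h import *
c=np.load("top12.npz");im=c["color"];v=cv2.cvtColor(im,cv2.COLOR_BGR2HSV)[...,2]
m=((v<75)*255).astype(np.uint8)
r=(279,160,297,181);print("bogie",rect(c,m,r,.016))
mm=np.zeros_like(m);mm[160:181,279:297]=m[160:181,279:297];mo=cv2.moments(mm,True);print(mo["m00"],ray(c,(mo["m10"]/mo["m00"],mo["m01"]/mo["m00"]),.018)*1000)
h=cv2.cvtColor(im,cv2.COLOR_BGR2HSV);y=(h[...,1]>130)&(h[...,2]>90);y[:160]=0;y[181:]=0;y[:,:279]=0;y[:,297:]=0
vv,uu=np.where(y);print(len(vv),"stud",ray(c,(uu.mean(),vv.mean()),.026)*1000)
print("tray",ray(c,[(154.3,239.0),(100/5+215+0,0)],.034)[0]*1000)
plan(650,9.5,-14,100)
E
```

```text
bogie (array([649.4,  12.5]), 13.9, array([40.7, 22.2]))
120.0 [[648.43168831  11.85837178  18.        ]]
7 stud [[650.26402631  12.24434052  26.        ]]
tray [467.81425008 347.71500719  34.        ]
turn 4 units [-0.001  0.002  0.052]
turn -176 units [ 3.000e-03  2.000e-03 -2.042e+00]
t 30.77 pos [ 0.5168 -0.1796  0.1385] jaw 95.5 j [-0.12  0.39  0.48  1.88 -0.23  0.92  2.13] F [0.7 0.1 0.1] gap 0.498
shift [ 0.666  0.945 -0.763]
```

```bash
python3 - <<'E'
from h import *
c=np.load("top12.npz");g=cv2.cvtColor(c["color"],cv2.COLOR_BGR2GRAY).astype(int)
print("cols mean rows 225-250",[(u,int(g[225:252,u].mean())) for u in range(136,176)])
print("rows mean cols 146-162",[(v,int(g[v,146:162].mean())) for v in range(212,266)])
s=np.load("side12.npz");w=white(s["color"],115,40)
print("stand",rect(c,white(c["color"],110,45),(120,200,190,270),.008))
cv2.imwrite("pics/tr.png",cv2.resize(s["color"][150:230,190:290],None,fx=6,fy=6,interpolation=2))
E
```

```text
cols mean rows 225-250 [(136, 150), (137, 150), (138, 150), (139, 150), (140, 151), (141, 149), (142, 111), (143, 73), (144, 78), (145, 131), (146, 150), (147, 152), (148, 151), (149, 152), (150, 152), (151, 151), (152, 152), (153, 151), (154, 151), (155, 151), (156, 152), (157, 152), (158, 151), (159, 151), (160, 152), (161, 152), (162, 152), (163, 134), (164, 93), (165, 65), (166, 101), (167, 141), (168, 152), (169, 152), (170, 153), (171, 152), (172, 152), (173, 153), (174, 153), (175, 152)]
rows mean cols 146-162 [(212, 152), (213, 151), (214, 151), (215, 151), (216, 151), (217, 152), (218, 152), (219, 123), (220, 81), (221, 135), (222, 151), (223, 152), (224, 151), (225, 151), (226, 152), (227, 152), (228, 151), (229, 151), (230, 152), (231, 151), (232, 152), (233, 152), (234, 152), (235, 151), (236, 151), (237, 151), (238, 151), (239, 151), (240, 152), (241, 151), (242, 151), (243, 151), (244, 152), (245, 151), (246, 151), (247, 152), (248, 151), (249, 152), (250, 151), (251, 152), (252, 151), (253, 151), (254, 151), (255, 151), (256, 151), (257, 113), (258, 125), (259, 147), (260, 152), (261, 151), (262, 152), (263, 151), (264, 141), (265, 109)]
stand (array([477.7, 351.2]), 89.8, array([146.2, 143.8]))
```

```bash
python3 - <<'E'
from h import *
c=np.load("top12.npz")
y1=ray(c,(141.8,238),.034)[0,1]*1000+3;y0=ray(c,(163.2,238),.034)[0,1]*1000
x1=ray(c,(154,218.7),.034)[0,0]*1000+3;x0=ray(c,(154,256.7),.034)[0,0]*1000
y0b=ray(c,(166.8,238),.008)[0,1]*1000;x0b=ray(c,(154,258.8),.008)[0,0]*1000
print(y1-y0,(y1+y0)/2,x1-x0,(x1+x0)/2,"bottoms y0,x0",y0,y0b,x0,x0b)
E
```

```text
57.60104503633306 353.87639564589864 100.55702246943486 472.82022490210596 bottoms y0,x0 325.0758731277321 323.02074410599005 422.54171366738854 419.3249111961331
```

The tray is centred at about (472.5, 353), 6 mm from the stand's centre (limit 15 mm). The bogie is at (649.5, 12.3), yaw 14°. I move above it with the jaws partly open.

Request:
servo_tool([
  [[0.66,0.96,0,-0.001,0.002,0.099],[0.66,0.96,0,-0.001,0.002,0.099],[0.66,0.96,0,-0.001,0.002,0.099],[0.66,0.96,0,-0.001,0.002,0.099],[0.66,0.96,0,-0.001,0.002,0.099],[0.66,0.96,0,-0.001,0.002,0.099],[0.66,0.96,0,-0.001,0.002,0.099],[0.66,0.96,0,-0.001,0.002,0.099],[0.66,0.96,0,-0.001,0.002,0.099],[0.66,0.96,0,-0.001,0.002,0.099]],
], hand=0.56)

```text
time: 31.6
tool_pos: [0.6481, 0.0117, 0.1385]
tcp_rot: [0.702, -0.086, 0.702, 0.086]
contact_force: [-0.3, -0.5, 0.9]
finger_gap: 0.441
```

```bash
python3 -c "
from h import *
plan(649.5,12.3,-16,103.9)"
```

```text
turn 0 units [ 0.    -0.    -0.001]
turn 180 units [0.    0.    2.094]
t 31.6 pos [0.6481 0.0117 0.1385] jaw 104.0 j [-0.36  0.54  0.4   1.61 -0.24  1.03  1.92] F [-0.3 -0.5  0.9] gap 0.441
shift [ 0.007  0.003 -0.772]
```

Request:
servo_tool([
  [[0.007,0.003,-0.1,0,0,0],[0.007,0.003,-0.2,0,0,0],[0.007,0.003,-0.3,0,0,0],[0.007,0.003,-0.4,0,0,0],[0.007,0.003,-0.5,0,0,0],[0.007,0.003,-0.58,0,0,0],[0.007,0.003,-0.65,0,0,0],[0.007,0.003,-0.7,0,0,0],[0.007,0.003,-0.74,0,0,0],[0.007,0.003,-0.765,0,0,0],[0.007,0.003,-0.765,0,0,0],[0.007,0.003,-0.765,0,0,0]],
])

```text
time: 32.6
tool_pos: [0.6498, 0.0121, -0.0141]
tcp_rot: [0.702, -0.086, 0.702, 0.086]
contact_force: [-0.9, -0.0, -0.2]
finger_gap: 0.44
```

Request:
servo_tool([
  [[0,0,0,0,0,0],[0,0,0,0,0,0],[0,0,0,0,0,0],[0,0,0,0,0,0],[0,0,0,0,0,0],[0,0,0,0,0,0],[0,0,0,0,0,0]],
], hand=1, squeeze=12)

```text
time: 33.18
tool_pos: [0.6503, 0.0121, -0.0134]
tcp_rot: [0.702, -0.086, 0.701, 0.086]
contact_force: [-0.9, 0.2, 5.6]
finger_gap: 0.279
```

Gripped at 25.7 mm across the wheels. I lift and carry it to the tray, turning about -104°.

Request:
servo_tool([
  [[0,0,0.05,0,0,0],[0,0,0.15,0,0,0],[0,0,0.3,0,0,0],[0,0,0.45,0,0,0],[0,0,0.6,0,0,0],[0,0,0.7,0,0,0],[0,0,0.7,0,0,0],[0,0,0.7,0,0,0]],
])

```text
time: 33.85
tool_pos: [0.651, 0.0122, 0.1283]
tcp_rot: [0.703, -0.086, 0.701, 0.086]
contact_force: [0.4, 0.3, -1.2]
finger_gap: 0.283
```

Request:
servo_tool([
  [[-0.08,0.15,0,0,0,-0.06],[-0.16,0.3,0,0,0,-0.14],[-0.24,0.45,0,0,0,-0.21],[-0.32,0.6,0,0,0,-0.28],[-0.4,0.75,0,0,0,-0.36],[-0.44,0.85,0,0,0,-0.44],[-0.44,0.85,0,0,0,-0.52],[-0.44,0.85,0,0,0,-0.6],[-0.44,0.85,0,0,0,-0.6],[-0.44,0.85,0,0,0,-0.6]],
])

```text
time: 34.68
tool_pos: [0.5622, 0.1819, 0.1272]
tcp_rot: [0.671, 0.225, 0.669, -0.228]
contact_force: [0.8, -0.4, -0.3]
finger_gap: 0.281
```

Request:
servo_tool([
  [[-0.08,0.15,0,0,0,-0.06],[-0.16,0.3,0,0,0,-0.14],[-0.24,0.45,0,0,0,-0.21],[-0.32,0.6,0,0,0,-0.28],[-0.4,0.75,0,0,0,-0.36],[-0.44,0.84,0,0,0,-0.44],[-0.44,0.84,0,0,0,-0.52],[-0.44,0.84,0,0,0,-0.6],[-0.44,0.84,0,0,0,-0.6],[-0.44,0.84,0,0,0,-0.6]],
])

```text
time: 35.52
tool_pos: [0.4742, 0.3492, 0.1267]
tcp_rot: [0.506, 0.492, 0.506, -0.496]
contact_force: [0.4, 0.4, -0.6]
finger_gap: 0.282
```

```bash
python3 - <<'E'
from h import *
plan(472.5,353,0,0.4)
E
```

```text
turn -1 units [ 0.003 -0.002 -0.011]
turn 179 units [0.003 0.005 2.083]
t 35.52 pos [0.4742 0.3492 0.1267] jaw 1.4 j [-1.31  0.58  0.89  1.8  -0.52  1.02 -0.2 ] F [ 0.4  0.4 -0.6] gap 0.282
shift [-0.009  0.019 -0.633]
```

Request:
servo_tool([
  [[-0.009,0.019,0,0.003,-0.002,-0.011],[-0.009,0.019,-0.1,0.003,-0.002,-0.011],[-0.009,0.019,-0.2,0.003,-0.002,-0.011],[-0.009,0.019,-0.3,0.003,-0.002,-0.011],[-0.009,0.019,-0.4,0.003,-0.002,-0.011],[-0.009,0.019,-0.5,0.003,-0.002,-0.011],[-0.009,0.019,-0.57,0.003,-0.002,-0.011],[-0.009,0.019,-0.62,0.003,-0.002,-0.011],[-0.009,0.019,-0.65,0.003,-0.002,-0.011],[-0.009,0.019,-0.668,0.003,-0.002,-0.011],[-0.009,0.019,-0.668,0.003,-0.002,-0.011]],
])

```text
time: 36.43
tool_pos: [0.4725, 0.353, -0.007]
tcp_rot: [0.502, 0.498, 0.502, -0.498]
contact_force: [-0.7, 0.1, -0.7]
finger_gap: 0.282
```

Request:
servo_tool([
  [[0,0,-0.004,0,0,0],[0,0,-0.008,0,0,0],[0,0,-0.008,0,0,0]],
])

```text
time: 36.68
tool_pos: [0.4728, 0.3532, -0.0081]
tcp_rot: [0.502, 0.498, 0.502, -0.498]
contact_force: [0.5, -1.1, -0.8]
finger_gap: 0.282
```

Request:
servo_tool([
  [[0,0,-0.004,0,0,0],[0,0,-0.008,0,0,0],[0,0,-0.008,0,0,0]],
])

```text
time: 36.93
tool_pos: [0.473, 0.3535, -0.0086]
tcp_rot: [0.502, 0.499, 0.502, -0.497]
contact_force: [-3.6, -1.5, 11.7]
finger_gap: 0.277
```

Request:
servo_tool([
  [[0,0,0,0,0,0],[0,0,0,0,0,0],[0,0,0,0,0,0],[0,0,0,0,0,0]],
], hand=0.57)

```text
time: 37.27
tool_pos: [0.473, 0.3536, -0.0086]
tcp_rot: [0.502, 0.499, 0.502, -0.497]
contact_force: [0.7, 0.1, -1.2]
finger_gap: 0.429
```

Request:
servo_tool([
  [[0,0,0.05,0,0,0],[0,0,0.15,0,0,0],[0,0,0.3,0,0,0],[0,0,0.5,0,0,0],[0,0,0.7,0,0,0],[0,0,0.7,0,0,0],[0,0,0.7,0,0,0]],
])

```text
time: 37.85
tool_pos: [0.4744, 0.3543, 0.1344]
tcp_rot: [0.502, 0.5, 0.502, -0.496]
contact_force: [-0.7, -0.2, 0.3]
finger_gap: 0.431
```

Request:
servo_tool([
  [[0,-1,0.1,0,0,0],[0,-1,0.1,0,0,0],[0,-1,0.1,0,0,0],[0,-1,0.1,0,0,0],[0,-1,0.1,0,0,0],[0,-1,0.1,0,0,0],[0,-1,0.1,0,0,0]],
])

```text
time: 38.43
tool_pos: [0.474, 0.1523, 0.1543]
tcp_rot: [0.5, 0.501, 0.501, -0.497]
contact_force: [-1.0, 1.0, 0.2]
finger_gap: 0.431
```

Request:
servo_tool([
  [[0,-1,0,0,0,0],[0,-1,0,0,0,0],[0,-1,0,0,0,0],[0,-1,0,0,0,0],[0,-1,0,0,0,0],[0,-1,0,0,0,0],[0,-1,0,0,0,0],[0,-1,0,0,0,0],[0,-1,0,0,0,0],[0,-1,0,0,0,0]],
])

```text
time: 39.27
tool_pos: [0.474, -0.0459, 0.1539]
tcp_rot: [0.501, 0.5, 0.502, -0.496]
contact_force: [-0.5, 0.2, -0.2]
finger_gap: 0.432
```

```bash
python3 - <<'E'
from h import *
from station import robot
c=robot.capture("top");im=c["color"];np.savez("top14.npz",**c)
v=cv2.cvtColor(im,cv2.COLOR_BGR2HSV)[...,2];m=((v<75)*255).astype(np.uint8)
print("bogie",rect(c,m,(146,225,163,254),.021))
g=cv2.cvtColor(im,cv2.COLOR_BGR2GRAY).astype(int)
print("tray cols",[(u,int(g[240:256,u].mean())) for u in range(140,170)],"rows",[(q,int(g[q,146:162].mean())) for q in list(range(216,224))+list(range(254,261))])
w=white(im,110,45);print("stand",rect(c,w,(120,200,190,270),.008))
print("lcase",rect(c,((v<110)*255).astype(np.uint8),(215,208,262,285),.012),"lbase",rect(c,cv2.morphologyEx(w,cv2.MORPH_CLOSE,np.ones((41,41))),(205,195,270,295),.008))
print("scase",rect(c,((v<110)*255).astype(np.uint8),(408,205,450,268),.012),"sbase",rect(c,cv2.morphologyEx(w,cv2.MORPH_CLOSE,np.ones((41,41))),(395,190,465,280),.008))
d=cv2.absdiff(im,np.load("top12.npz")["color"]).max(2)
print("box change l2,l0",d[155:188,225:262].mean(),d[150:182,307:345].mean())
print(robot.state()["tool_pos"],robot.state()["contact_force"])
s=robot.capture("side");Z=s["range_z"];print("side bogie dark")
E
```

```text
bogie (array([470.2, 353.7]), -88.6, array([38.6, 23.4]))
tray cols [(140, 149), (141, 143), (142, 103), (143, 71), (144, 87), (145, 120), (146, 126), (147, 123), (148, 123), (149, 123), (150, 123), (151, 122), (152, 123), (153, 126), (154, 127), (155, 125), (156, 123), (157, 123), (158, 124), (159, 123), (160, 122), (161, 126), (162, 144), (163, 125), (164, 84), (165, 64), (166, 108), (167, 142), (168, 150), (169, 150)] rows [(216, 150), (217, 149), (218, 149), (219, 121), (220, 80), (221, 133), (222, 148), (223, 149), (254, 150), (255, 149), (256, 149), (257, 112), (258, 123), (259, 145), (260, 149)]
stand (array([477.7, 351.2]), 89.8, array([146.2, 143.8]))
lcase (array([451.4, 137. ]), 0.4, array([197.4, 118.1])) lbase (array([484. , 164.5]), 0.5, array([204. , 119.9]))
scase (array([ 481.1, -353.2]), 6.4, array([125.7,  64.7])) sbase (array([ 481.5, -354.2]), 7.8, array([153.2,  88.3]))
box change l2,l0 3.2923832923832923 8.075657894736842
[ 0.47401719 -0.04605368  0.15395451] [-0.36007526 -0.32788314  0.30140885]
side bogie dark
```

The bogie lies centred in the tray and the short case is good. The arm spoiled the long-case mask, so I check it on the earlier clear picture, along with the outer lids.

```bash
python3 - <<'E'
from h import *
c=np.load("top12.npz");im=c["color"];h=cv2.cvtColor(im,cv2.COLOR_BGR2HSV)
m=((h[...,2]<115)&(h[...,1]<60)).astype(np.uint8)*255
m=cv2.morphologyEx(m,cv2.MORPH_CLOSE,np.ones((5,5)))
print("lcase",rect(c,m,(222,213,253,282),.006)); print("base0 453.8 141.7 6.8")
from station import robot
t=robot.capture("top");np.savez("top15.npz",**t)
for n,r in(("l2",(225,155,262,189)),("l0",(307,150,345,182))):
    a=[cv2.cvtColor(np.load(f)["color"],cv2.COLOR_BGR2GRAY)[r[1]:r[3],r[0]:r[2]].astype(np.float32) for f in("top0.npz","top12.npz","top15.npz")]
    print(n,[np.round(cv2.phaseCorrelate(a[0],x)[0],2) for x in a[1:]])
s=robot.state();print(s["time"],s["contact_force"],np.abs(s["joint_vel"]).max())
E
```

```text
lcase (array([455.8, 144.7]), 5.7, array([172.3,  63.2]))
base0 453.8 141.7 6.8
l2 [array([-0.05,  0.06]), array([-0.04,  0.06])]
l0 [array([-0.07,  0.1 ]), array([0.15, 0.05])]
39.4167 [-0.02771129 -0.11054363 -0.06727124] 0.00585185546749277
```

```bash
python3 -c "
from station import robot
print(robot.sign_off())"
```

```text
the job is handed in; nothing more can be done
None
```

I set everything out as asked and handed the job in at about 39 s of the 136 s allowed. My last checks showed nothing outside the limits. The station gave no verdict.

| Item | Last check | Limit |
|---|---|---|
| Tray on round stand | about 6 mm from its centre | 15 mm |
| Bogie in tray | centred to about 3 mm, lying flat; crossways in the tray | 40 mm along, 26 mm across |
| Short case on short base | within 1–2 mm and 1.5° | 15 mm, 0.2 rad (11°) |
| Long case on long base | within about 4 mm and 1° | 15 mm, 0.2 rad (11°) |

- **Lids:** only the middle lid was opened, by about 70 mm. The two outer lids show no shift in the pictures.
- **Release:** everything is let go, and the gripper is clear with near-zero force and the arm at rest.

Three things did not go to plan or were checked less directly:
- **Height reading:** the fingertips were about 40 mm higher than the reported tool position implies. My first close therefore missed the tray, and I corrected for the offset from the pictures.
- **Short case lifted early:** my first estimate of that offset was 12 mm too large, so the second grip picked up the short case along with the tray. I put both down on the short base, then took the tray off alone and carried it to the stand. The short case was therefore in place before the tray.
- **Long case check:** the arm blocked the long case in the final picture. Its figures come from a clear picture taken before the bogie was moved; it was not touched after that.

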